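Fish a fallen keycap out of the gap between two desk units

ROBOT

A 6-joint arm with a two-finger parallel gripper is mounted at the origin on the work surface. World frame = base frame: x ahead of the robot, y to its left, z up, the work surface at z = 0. Lengths are in mm, angles in rad, forces in N, time in s.
With the tool pointing down it reaches from about 400 to 925 mm from the base axis. Payload 12.5 kg.
Tool frame: the origin (TCP) lies midway between the tips of the shut fingers; the grasp point (between the pads) lies 19 mm behind it (env.pinch_z is the distance from the TCP to the grasp point, in mm); z points along the fingers, y is the line along which they close (so a half turn about z gives the same grasp; the last joint's range is limited). The gripper opens to 95 mm and grips with 3 to 60 N. Pads are 20 mm wide; open, the fingers measure 119 mm over their backs; the gripper's body (75 mm by 180 mm) begins 59 mm behind the grasp point.
Start: joints at [-1.334, 0.491, 1.559, -0, 1.092, -0.106], TCP at [210.102, -588.646, 214.661] pointing down, gripper open.
Joint ranges: [-3.1, 3.1], [-0.84, 2.19], [0.05, 2.79], [-1.13, 4.28], [0.06, 2.93], [-2.69, 2.69]. Speed limits (rad/s): [2.22, 2.22, 2.79, 3.14, 3.14, 3.14].

INTERFACE

Orientations are given as [roll, pitch, yaw] about the fixed x, y, z axes, in that order (R = Rz(yaw) Ry(pitch) Rx(roll)).
In Python, from cell import readout, eyes, job_done, env gives the robot as it stands.
- The arm moves only by the shell command python3 -m jog 'ROWS'. ROWS is a JSON object of lists of equal length, an entry for each row: "dp": the shift along the tool's x, y, z in mm, a list of three; "twist": the turn about the tool's z in degrees; "claw": the closure, from -1 (fully open) to 1 (shut). A call has 1 to 8 rows; each row is the pose to reach, as a shift and turn from the pose commanded when the call began, along the tool's axes at that moment; what a row does not reach only later rows make up. A row lasts 1/12 s, in which the tool goes at most 41.7 mm and 7.16 degrees, less where a joint would pass 70% of its speed; a pose out of reach is approached as far as the arm can. A call with a gripper value outside its range is refused whole. The fingers move at their own pace and stop on an object; the grip force is fixed at half the most. Time passes only in rows, so rows that repeat a pose let the fingers close. It gives the time, the measured TCP pose, the force and the opening at its end, in the units of the state.
- readout.state(): the state, without advancing time (a new reading comes with each control period).
- eyes.read_camera(name): name is "scene" or "side" or "wrist"; returns the picture (420x560x3 uint8, red, green, blue); there is no depth.
- eyes.camera_model(name): a dict with "intrinsics" (3x3 intrinsics, pixels), "R" (3x3) and "t" (3): a world point X has camera coordinates R X + t. Camera axes: x right, y down, z forward; pixel columns grow to the right and rows downward; lengths in mm; the calibration is good to about 2 mm. A picture is of the moment at which its call begins: read the wrist's pose just before it. camera_model takes no time and is no camera call; for the wrist camera it gives the pose at the moment of the call.
- job_done(): hands the job in, once; it reports no verdict.
The state is a dict: "t": time; "joints": joint angles; "qvel": joint speeds; "tau": joint torques, N m; "eef_pos": TCP position; "tcp_rot": TCP orientation; "ft_force": force on the tool from outside, world axes, zero at the start; "moment": the same for the moment, N m; "opening": opening from 0.0 (shut) to 1.0 (fully open).
Only numpy, scipy, OpenCV 4.12 (cv2) and the standard library are available. Lean on these libraries where they do the work, as an engineer would, in place of code of your own. Each camera call takes 0.05 s, during which the arm holds its last target. There are 200 camera calls.

TASK

A red keycap has slipped to the back of the narrow gap between the small computer and the drawer unit, under the clear shelf. Take the bent rod by its orange handle, reach in under the shelf, set the rubber toe in the shallow dish on top of the cap, and keeping it pressed down lightly (enough not to ride over the rim, but well under a kilogram or the cap cracks) draw the cap out over the low metal cable cover in the mouth until it lies flat on the open desk, wholly clear of the gap and the cover. Touch the cap only with the rod, do not force the rod against the units or disturb the mug, glass and mouse, and finally stand the rod back on the desk upright, about where it stood.

Things in the scene. Friction and masses are not known exactly. Their poses are not given: they have to be found in the camera images.
- gap_mouth (a point): On the desk, middle of the front mouth of the gap between two desk units. +x runs level into the gap, y across it, z up. 22 mm wide (walls at y = -11 and +11 mm), floor the desk but for a metal hump, flat-topped at x = 8 to 16 mm, its sides sloping 1 in 5 down to the desk; its height, 1.5 to 8 mm, is not measured. Closed by a grey block at x = 100 mm; clear shelf from x = 20 mm on, underside 62 mm up.
- units: Same origin and axes as gap_mouth. Fixed: a black computer case (y = 11 to 191 mm) and a white drawer unit (y = -161 to -11 mm), 62 mm high, from x = 0 (fronts) to 200 mm. A clear acrylic shelf, 5 mm thick, lies on both: x = 20 to 195 mm, y = -80 to +80 mm.
- strip (a joint): Travel (0 to 4 mm, towards +y) of a thin sprung rubber strip on the gap's +y wall, x = 45 to 99 mm, z = 1 to 8 mm. It squeezes the cap against the -y wall with about 1.5 N, so the cap is lightly wedged for its first 55 mm of travel and takes some 3 to 5 N of pull; friction everywhere is about 0.6.
- key_center (a point): Centre of the red keycap: 36 mm long (x), 18 mm wide (y), 10 mm high, about 15 g. It starts flat on the desk at the gap's back, lengthwise, its middle line 2 mm to the -y side of the gap's, back edge 1 to 4 mm from the closed end: nothing can be hooked behind it.
- keycap: The keycap; origin at the centre of its underside. Its top is dished: a flat recess in its middle, 16 mm (x) by 14 mm (y), 3 mm deep. The toe drags by the front rim and rides over it or tips the cap unless kept down on the dish's floor, also over the hump: a press of 2 to 5 N does well. The cap cracks if the rod loads it with over 10 N (weight and drag together).
- hook_handle (a point): Grip point of the bent rod: on the axis of its upright orange handle, 88 mm above the underside of its foot. The handle is 24 mm (x) by 14 mm (y) and ends 113 mm above that underside. Grip it across the 14 mm, from above, firmly (40 N or more): the toe pushes on a long lever and the handle can pivot between the pads. x points to the toe, z up.
- hook: The bent rod, about 160 g; origin on the handle's axis at the underside. Stands by itself on a steel foot (x = -29 to 17 mm, 34 mm wide, 6 mm high) and on its toe. A 6 mm steel bar runs from the handle along +x, centre line 38 mm above the underside, and at x = 115 mm bends straight down to the toe.
- hook_toe (a point): Lowest point of the rod's toe, a rubber ball 10 mm across: 115 mm along +x from the handle's axis, level with the underside of the foot. Axes as the handle's.
- mug: White mug, 80 mm across, 92 mm high, handle on its +y side; origin at the centre of its underside. Leave it alone.
- glass: Drinking glass, 68 mm across, 110 mm high; origin at the centre of its underside. Leave it alone.
- mouse: Black computer mouse, 105 x 60 x 33 mm; origin at the centre of its underside. Leave it alone.
Things that resemble listed ones, but are neither listed nor needed, are in the scene too. Of the things that look like the hook, take the one that is nearest to the robot's base at the start.

How it is judged (in metres and radians):
On the way, in this order (a step that is already met when the one before it is completed fails the run):
1. the toe of the rod, bearing on the cap, has dragged it at least 20 mm towards the mouth (x of key_center in the frame of gap_mouth below 0.058 m and contact force between hook and keycap above 0.5 N), for 0.05 s.
2. the cap is out in front of the units, clear of the cable cover (x of key_center in the frame of gap_mouth below -0.03 m), for 0.1 s.
At the end, for the whole second after the job is handed in: The keycap lies flat (within 7 degrees), top up, on the desk in front of the units: its centre 30 to 250 mm before the plane of the mouth and within 120 mm of the gap's line; the rod stands released and upright (within 4.5 degrees) on the desk, within 120 mm of where it stood, not touching the cap (x of key_center in the frame of gap_mouth between -0.25 and -0.03 m and y of key_center in the frame of gap_mouth between -0.12 and 0.12 m and angle between key_center's own z axis and vertical below 0.12 rad and height (world z) of key_center below 0.007 m and contact force between hook and keycap below 0.05 N and angle between hook_handle's own z axis and vertical below 0.08 rad and height (world z) of hook_handle below 0.092 m and distance of hook_handle from where it was at the start of the episode below 0.12 m and contact force between the fingers and hook below 0.05 N).
It fails at once if the rod loads the keycap with more than 10 N (contact force between hook and keycap above 10 N).
It fails at once if the rod is forced against the units or the shelf with more than 15 N (contact force between hook and units above 15 N).
It fails at once if the robot itself touches the keycap (contact force between the arm and keycap above 0.3 N).
It fails at once if the fingers touch the keycap (contact force between the fingers and keycap above 0.3 N).
It fails at once if the mug, glass or mouse is shifted by more than 20 mm (distance of any of mug, glass, mouse from where it was at the start of the episode above 0.02 m).
It also fails if it takes over 72 s, if anything falls off the work surface, if the arm or the gripper's body presses on something with over 40 N, if the wrist force passes 120 N, or if a joint passes its speed limit or range.

## Working session

There is one attempt and no reset: what is moved stays moved. The work goes in short steps, Python scripts to look and compute and a shell command to move; the robot and the scene stay as the last step left them, time stands still between calls to the robot, and variables do not carry over. Pictures are saved under pics/ and viewed, on a budget of 10 in all, crops included, one or two more only if the job needs it, and the job is handed in when it is done.

```bash
ls; mkdir -p pics
python3 - <<'E'
from cell import readout, eyes, env
import cv2, numpy as np
s=readout.state(); print(s); print(env.pinch_z)
ims=[]
for n in ("scene","side","wrist"):
    m=eyes.camera_model(n); print(n,np.round(m["intrinsics"],1).tolist(),np.round(m["R"],4).tolist(),np.round(m["t"],1).tolist())
    im=eyes.read_camera(n); cv2.imwrite(f"pics/{n}0.png",im[:,:,::-1])
E
```

```text
pics
{'t': 0.0, 'joints': array([-1.33360448e+00,  4.91563744e-01,  1.55946258e+00, -1.66296931e-05,
        1.09170458e+00, -1.05633257e-01]), 'qvel': array([-0.0004756 ,  0.00121269, -0.00133522, -0.00029525,  0.00339755,
       -0.0006165 ]), 'tau': array([ 3.92582238e-03, -6.12633276e+01, -2.58179945e+01,  6.94250409e-02,
        4.83396091e-02, -9.86840450e-05]), 'eef_pos': array([ 210.03165177, -588.38471177,  214.05463194]), 'tcp_rot': array([-3.14045919e+00, -1.05346912e-04,  3.42832717e-01]), 'ft_force': array([-0.82718007, -0.1123741 , -0.17710415]), 'moment': array([ 0.02111103, -0.00888712,  0.01859055]), 'opening': 1.0034929400199222}
18.8
scene [[530.5, 0.0, 284.3], [0.0, 530.5, 213.4], [0.0, 0.0, 1.0]] [[-0.6353, 0.7723, 0.0002], [0.5457, 0.4491, -0.7075], [-0.5465, -0.4494, -0.7067]] [305.2, -261.9, 1637.7]
side [[383.0, 0.0, 280.9], [0.0, 383.0, 209.3], [0.0, 0.0, 1.0]] [[-0.7222, -0.6917, 0.0077], [-0.4098, 0.4188, -0.8104], [0.5573, -0.5884, -0.5858]] [397.3, 254.8, 631.2]
wrist [[310.0, 0.0, 277.5], [0.0, 310.0, 205.4], [0.0, 0.0, 1.0]] [[0.3366, -0.9417, -0.0004], [-0.9099, -0.3253, 0.2574], [-0.2425, -0.0863, -0.9663]] [-624.9, -28.6, 387.9]
```

View pics/scene0.png

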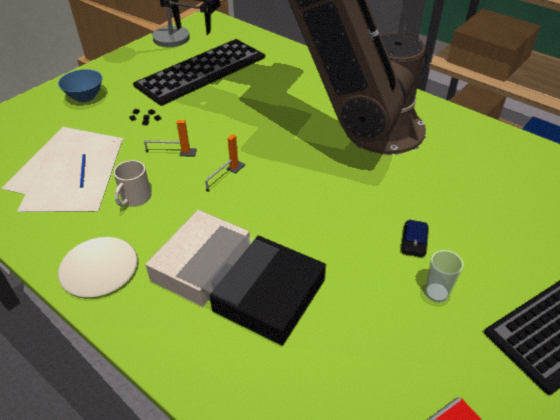

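View pics/side0.png

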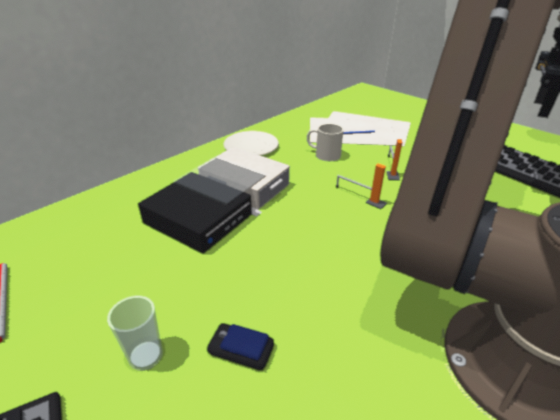

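The scene view (picture 1) shows two orange-handled rods: A at scene (183,150), which is side (397,160), and B at scene (233,165), which is side (377,190). It also shows the white unit at (200,255) and the black unit at (270,285). The mug is at (132,185), the glass at (440,275) and the mouse at (415,238). In the side view (picture 2) the unit fronts face the robot, with the mouth near (258,210). Next I'll measure both handles and make an enlarged crop.

```bash
cat > h.py <<'E'
import cv2, numpy as np
from cell import eyes
def load(n): return cv2.imread(n)
def ray(m,uv):
    K,R,t=(np.array(m[k],float) for k in("intrinsics","R","t"))
    return -R.T@t, R.T@np.linalg.solve(K,[uv[0],uv[1],1.])
def onz(m,uv,z):
    c,d=ray(m,uv); return c+d*(z-c[2])/d[2]
def proj(m,X):
    K,R,t=(np.array(m[k],float) for k in("intrinsics","R","t"))
    p=K@(R@np.array(X,float)+t.ravel()); return p[:2]/p[2]
def tri(obs):
    A=np.zeros((3,3));b=np.zeros(3)
    for m,uv in obs:
        c,d=ray(m,uv); d=d/np.linalg.norm(d); P=np.eye(3)-np.outer(d,d); A+=P;b+=P@c
    return np.linalg.solve(A,b)
E
python3 - <<'E'
from h import *
M={n:eyes.camera_model(n) for n in("scene","side")}
I={n:load(f"pics/{n}0.png") for n in M}
for n in M:
    h=cv2.cvtColor(I[n],cv2.COLOR_BGR2HSV)
    mk=cv2.inRange(h,(3,190,120),(14,255,255))
    N,_,st,ce=cv2.connectedComponentsWithStats(mk)
    for i in range(1,N):
        if st[i,4]>80: 
            print(n,st[i],ce[i].round(1))
H={}
c1=cv2.resize(I["scene"][110:200,130:260],None,fx=5,fy=5,interpolation=cv2.INTER_CUBIC)
c2=cv2.resize(I["side"][130:220,325:420],None,fx=5,fy=5,interpolation=cv2.INTER_CUBIC)
c=np.hstack([c1,c2]);print(c.shape)
cv2.imwrite("pics/hooks.png",cv2.resize(c,(800,int(c.shape[0]*800/c.shape[1]))))
a=cv2.resize(I["scene"][205:340,140:335],None,fx=4,fy=4,interpolation=cv2.INTER_CUBIC)
cv2.imwrite("pics/units.png",a)
E
```

```text
scene [178 122  11  30 202] [183.  136.6]
scene [229 137   8  32 161] [232.4 151.4]
side [392 141   9  33 102] [395.9 157.5]
side [371 166  13  36 243] [377.1 183.1]
(450, 1125, 3)
```

View pics/hooks.png

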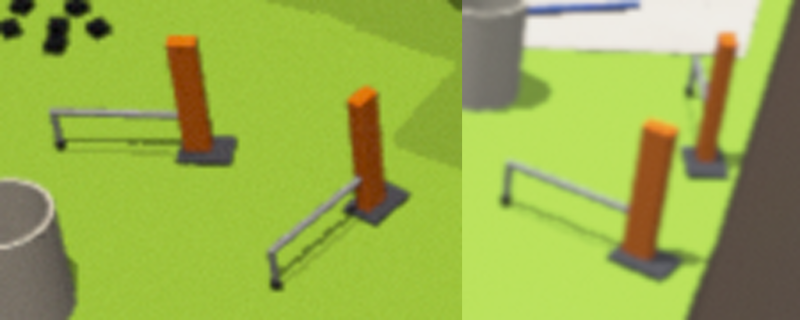

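View pics/units.png

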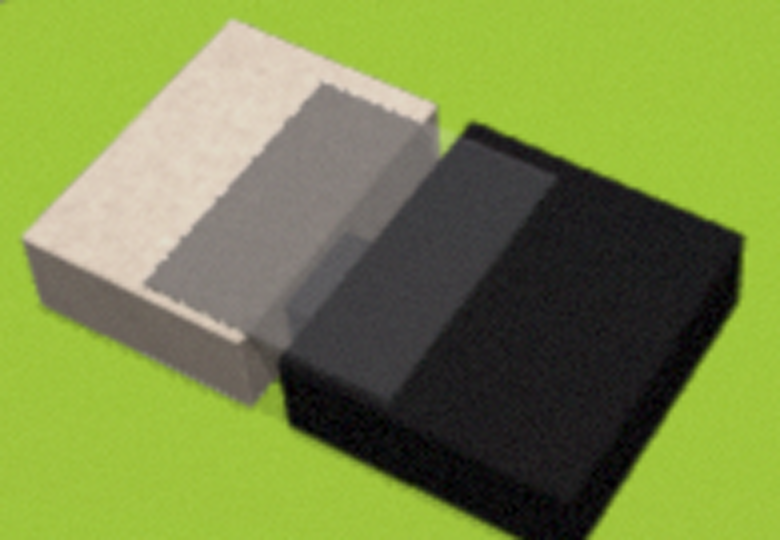

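The hooks crop (picture 3) shows A with its toe to the left and B with its toe lower-left and its handle top at scene (232,137). The units crop (picture 4) shows the two fronts at upper right, facing the robot, with inner front top corners near scene (249.5,231) and (258,236).

Run:
```python
from h import *
M={n:eyes.camera_model(n) for n in("scene","side")}
S,D=M["scene"],M["side"]
p=lambda *a:print(*[x if isinstance(x,str) else np.round(x,1) for x in a])
for nm,a,b in (("Atop",(181.5,121.8),(399.8,141.5)),("Btop",(231.8,137.3),(380.7,166)),("Btoe",(207.6,190.4),(337.4,187.1)),("Bcen",(232.4,151.4),(377.1,183.1))):
    X=tri([(S,a),(D,b)]); p(nm,X,np.hypot(*X[:2]),proj(S,X)-a,proj(D,X)-b, "onz",onz(S,a,113),onz(D,b,113))
p("toe z5",onz(S,(207.6,190.4),3),onz(D,(337.4,187.1),3))
C={"wfi":(249.5,231.25),"bfi":(258,236),"bfo":(325.75,264.25),"wfo":(198,210),"wbo":(145.75,264.5),"bbo":(282.5,330)}
P={k:onz(S,v,62) for k,v in C.items()}
for k in P:p(k,P[k],proj(D,P[k]))
for a,b in (("wfi","bfi"),("wfo","wfi"),("bfi","bfo"),("wfo","bfo"),("wfo","wbo"),("bfo","bbo")):
    d=P[b]-P[a]; p(a,b,np.linalg.norm(d),np.degrees(np.arctan2(d[1],d[0])))
for n,uv in (("mug",(131,195)),("mouse",(415,245)),("glass",(438,292))): p(n,onz(S,uv,0))
```

```text
Atop [ 466.6 -382.7  109.3] 603.4 [-0.1 -0.4] [-0.3  0.4] onz [ 471.1 -376.5  113. ] [ 463.8 -377.9  113. ]
Btop [ 429.8 -225.2  109.9] 485.2 [-0.2 -0.6] [-0.4  0.6] onz [ 434.2 -220.   113. ] [ 427.9 -223.3  113. ]
Btoe [ 543.6 -218.1    1.1] 585.8 [-0.3 -0.6] [-0.4  0.5] onz [ 624.  -119.8  113. ] [445.6 -72.1 113. ]
Bcen [ 430.9 -226.1   60.8] 486.6 [-0.1 -0.2] [-0.1  0.2] onz [ 477.2 -177.1  113. ] [ 391.3 -149.   113. ]
toe z5 [ 546.2 -214.3    3. ] [ 542.7 -218.3    3. ]
wfi [625.8  13.7  62. ] [254.9 190.4]
bfi [624.4  39.2  62. ] [247.5 194.7]
bfo [592.8 211.3  62. ] [196.5 233.3]
wfo [ 652.9 -131.1   62. ] [287.2 165.7]
wbo [846.6 -96.   62. ] [230.7 147. ]
bbo [783.8 244.9  62. ] [135.2 203.2]
wfi bfi 25.5 93.0
wfo wfi 147.4 100.6
bfi bfo 175.0 100.4
wfo bfo 347.7 100.0
wfo wbo 196.8 10.3
bfo bbo 194.0 10.0
mug [ 687.7 -362.7    0. ]
mouse [361.4 316.2   0. ]
glass [453.5 427.3   0. ]
```

Rod B is 485 mm from the base and rod A is 603 mm, so B (scene (232,151), side (377,183)) is the one to take. Its lengths check out: toe to handle measures 113 mm against 115, and the top is 110 mm high against 113. The gap yaw is about 10° with its mouth near (625,26). I'll move the wrist above B for a finer look.

```bash
cat >> h.py <<'E'
from cell import readout
def pose():
    s=readout.state(); return s,np.array(s["eef_pos"]),s["tcp_rot"][2]
def go(x,y,z,yaw_deg):
    s,p,yw=pose(); d=np.array([x,y,z])-p; c,n=np.cos(yw),np.sin(yw)
    print("dp",np.round([c*d[0]+n*d[1], n*d[0]-c*d[1], -d[2]],1),"twist",round(np.degrees(yw)-yaw_deg,2),"| pos",p.round(1),"yaw",round(np.degrees(yw),2))
E
python3 -c "
from h import *
go(431,-225.5,215,3.8)"
```

```text
dp [ 330.1 -267.6   -0.8] twist 15.84 | pos [ 210.  -588.5  214.2] yaw 19.64
```

```bash
python3 -m jog '{"dp":[[330,-268,0],[330,-268,0],[330,-268,0],[330,-268,0],[330,-268,0],[330,-268,0],[330,-268,0],[330,-268,0]],"twist":[16,16,16,16,16,16,16,16],"claw":[-1,-1,-1,-1,-1,-1,-1,-1]}'; python3 -c "
from h import *
go(431,-225.5,215,3.8)"
```

```text
t: 0.82
eef_pos: [383.7, -301.9, 214.7]
tcp_rot: [3.142, -0.0, 0.063]
ft_force: [1.2, -0.7, 0.6]
opening: 1.002
dp [ 52.  -73.2  -0.3] twist -0.17 | pos [ 383.7 -301.9  214.7] yaw 3.63
```

```bash
python3 -m jog '{"dp":[[52,-73,0],[52,-73,0],[52,-73,0],[52,-73,0],[52,-73,0]],"twist":[0,0,0,0,0],"claw":[-1,-1,-1,-1,-1]}'
python3 - <<'E'
from h import *
go(431,-225.5,215,3.8)
m=eyes.camera_model("wrist"); im=eyes.read_camera("wrist")[:,:,::-1].copy(); cv2.imwrite("pics/w1.png",im)
import json; json.dump({k:np.array(m[k]).tolist() for k in m},open("pics/w1.json","w"))
h=cv2.cvtColor(im,cv2.COLOR_BGR2HSV); mk=cv2.inRange(h,(3,150,90),(16,255,255))
cs,_=cv2.findContours(mk,cv2.RETR_EXTERNAL,cv2.CHAIN_APPROX_NONE)
for c in cs:
    if cv2.contourArea(c)>100: print(cv2.contourArea(c),cv2.minAreaRect(c),cv2.boundingRect(c))
for X in ((430.5,-225.6,113),(545,-218,5),(430.5,-225.6,6)): print(X,proj(m,X).round(1))
E
```

```text
t: 1.23
eef_pos: [430.4, -227.7, 214.6]
tcp_rot: [3.141, 0.0, 0.065]
ft_force: [0.4, -0.3, 0.2]
opening: 0.998
dp [ 0.7 -2.2 -0.4] twist -0.08 | pos [ 430.4 -227.7  214.6] yaw 3.72
428.5 ((276.5, 194.5), (15.0, 41.0), 0.0) (269, 174, 16, 42)
1023.5 ((435.4510803222656, 167.66639709472656), (70.98182678222656, 25.379459381103516), 11.633633613586426) (401, 151, 71, 33)
(430.5, -225.6, 113) [274.9 205.9]
(545, -218, 5) [275.3  84.2]
(430.5, -225.6, 6) [275.5 183.4]
```

View pics/w1.png

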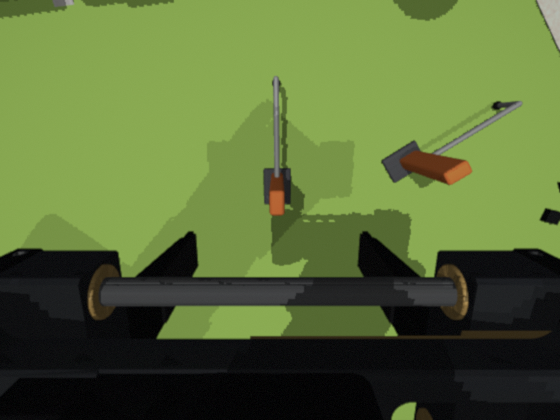

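Wrist picture 5 shows B centred below the gripper: orange handle at (277,195), foot at (277,186), bar running up to the toe at (276,80). A is at the right (435,168). I'll extract the top face and the bar line numerically.

Run:
```python
from h import *
import json
m=json.load(open("pics/w1.json")); im=load("pics/w1.png"); h=cv2.cvtColor(im,cv2.COLOR_BGR2HSV)
for r in range(172,219,2): 
    row=h[r,262:292]; o=np.where((row[:,0]<17)&(row[:,1]>150)&(row[:,2]>90))[0]
    print(r, (o.min()+262,o.max()+262,im[r,277].tolist()) if len(o) else None)
# bar: grey low saturation
mk=cv2.inRange(h,(0,0,60),(180,70,255)); pts=[]
for r in range(84,172):
    o=np.where(mk[r,260:295]>0)[0]
    if len(o): pts.append((r,o.mean()+260,len(o)))
pts=np.array(pts);print(pts[::12]); f=np.polyfit(pts[:,0],pts[:,1],1); print(f)
dk=(h[60:170,255:300,2]<75); ys,xs=np.nonzero(dk); print("toe dark",xs.size,xs.mean()+255,ys.mean()+60,ys.min()+60,ys.max()+60)
a=onz(m,(np.polyval(f,172),172),38);b=onz(m,(np.polyval(f,86),86),38);print(a,b,np.degrees(np.arctan2(b[1]-a[1],b[0]-a[0])))
fk=(h[165:215,255:300,2]<90)&(h[165:215,255:300,0]>60);ys,xs=np.nonzero(fk);print("foot",xs.min()+255,xs.max()+255,ys.min()+165,ys.max()+165)
```

```text
172 None
174 (np.int64(273), np.int64(273), [117, 119, 117])
176 (np.int64(272), np.int64(273), [109, 112, 115])
178 (np.int64(271), np.int64(277), [34, 55, 92])
180 (np.int64(271), np.int64(277), [25, 49, 91])
182 (np.int64(271), np.int64(276), [21, 47, 89])
184 (np.int64(271), np.int64(276), [23, 48, 90])
186 (np.int64(271), np.int64(278), [20, 47, 89])
188 (np.int64(270), np.int64(276), [23, 48, 90])
190 (np.int64(270), np.int64(282), [32, 63, 119])
192 (np.int64(269), np.int64(283), [48, 93, 174])
194 (np.int64(269), np.int64(283), [55, 103, 183])
196 (np.int64(269), np.int64(283), [53, 102, 182])
198 (np.int64(269), np.int64(283), [53, 102, 182])
200 (np.int64(269), np.int64(283), [52, 100, 181])
202 (np.int64(269), np.int64(283), [52, 100, 182])
204 (np.int64(269), np.int64(283), [52, 100, 181])
206 (np.int64(270), np.int64(283), [52, 100, 182])
208 (np.int64(270), np.int64(283), [51, 98, 181])
210 (np.int64(270), np.int64(283), [50, 98, 181])
212 (np.int64(270), np.int64(283), [52, 98, 182])
214 (np.int64(271), np.int64(282), [42, 81, 148])
216 None
218 None
[[ 84.  275.5   6. ]
 [ 96.  276.    5. ]
 [108.  276.    5. ]
 [120.  276.    5. ]
 [132.  276.    5. ]
 [144.  276.    5. ]
 [156.  276.    5. ]
 [168.  276.5   6. ]]
[3.21404670e-04 2.75835024e+02]
toe dark 36 279.47222222222223 156.66666666666669 81 169
[ 449.55960976 -224.98066924   38.        ] [ 539.57071675 -219.17646903   38.        ] 3.6895045742823265
foot 264 289 169 202
```

```bash
python3 -c "
from h import *
go(432.3,-226.5,39.5,3.7)"; python3 -m jog '{"dp":[[2,-1,40],[2,-1,80],[2,-1,120],[2,-1,150],[2,-1,175],[2,-1,175],[2,-1,175],[2,-1,175]],"twist":[0,0,0,0,0,0,0,0],"claw":[-1,-1,-1,-1,-1,-1,-1,-1]}';python3 -c "
from h import *
go(432.3,-226.5,39.5,3.7)"
```

```text
dp [  2.3  -1.7 175.1] twist -0.07 | pos [ 430.1 -228.3  214.6] yaw 3.63
t: 1.95
eef_pos: [432.5, -227.6, 40.7]
tcp_rot: [3.141, -0.001, 0.062]
ft_force: [0.7, 0.0, 0.5]
opening: 0.999
dp [-0.1 -1.1  1.2] twist -0.13 | pos [ 432.5 -227.6   40.7] yaw 3.57
```

```bash
python3 -m jog '{"dp":[[0,-1,1],[0,-1,1],[0,-1,1],[0,-1,1],[0,-1,1],[0,-1,1],[0,-1,1],[0,-1,1]],"twist":[0,0,0,0,0,0,0,0],"claw":[-1,1,1,1,1,1,1,1]}';python3 -m jog '{"dp":[[0,0,0],[0,0,0],[0,0,0],[0,0,0],[0,0,0],[0,0,0]],"twist":[0,0,0,0,0,0],"claw":[1,1,1,1,1,1]}'
```

```text
t: 2.62
eef_pos: [432.3, -225.5, 38.6]
tcp_rot: [3.142, -0.0, 0.064]
ft_force: [0.2, -0.1, 0.6]
opening: 0.568
t: 3.12
eef_pos: [432.3, -225.5, 38.6]
tcp_rot: [3.141, -0.0, 0.064]
ft_force: [0.7, 0.8, -0.6]
opening: 0.145
```

```bash
python3 -c "
from h import *
go(432.3,-226.5,39.5,3.7); print(readout.state()['opening']*95)"; python3 -m jog '{"dp":[[0,0,-2],[0,0,-5],[0,0,-10],[0,0,-20],[0,0,-20],[0,0,-20]],"twist":[0,0,0,0,0,0],"claw":[1,1,1,1,1,1]}'
```

```text
dp [-0.1  1.  -0.9] twist -0.06 | pos [ 432.3 -225.5   38.6] yaw 3.64
13.791030002662206
t: 3.62
eef_pos: [432.6, -225.7, 59.5]
tcp_rot: [3.14, -0.001, 0.064]
ft_force: [0.2, -0.2, -1.6]
opening: 0.146
```

```bash
python3 -c "
from h import *
go(598.8,-24.4,126,10)"; python3 -m jog '{"dp":[[0,0,-30],[0,0,-66],[50,-40,-66],[100,-80,-66],[180,-120,-66],[180,-160,-66],[180,-190,-66],[180,-190,-66]],"twist":[0,0,0,0,0,0,0,0],"claw":[1,1,1,1,1,1,1,1]}';python3 -c "
from h import *
go(598.8,-24.4,126,10)"
```

```text
dp [ 178.6 -190.3  -66.5] twist -6.36 | pos [ 432.6 -225.7   59.5] yaw 3.64
t: 4.28
eef_pos: [593.1, -37.5, 124.3]
tcp_rot: [3.142, 0.0, 0.063]
ft_force: [0.6, -0.8, -1.7]
opening: 0.15
dp [  6.5 -12.7  -1.7] twist -6.38 | pos [593.1 -37.5 124.3] yaw 3.62
```

```bash
python3 -m jog '{"dp":[[0,0,-1],[0,0,-1],[0,0,-1],[0,0,-1]],"twist":[-3,-6.4,-6.4,-6.4],"claw":[1,1,1,1]}'
python3 - <<'E'
from h import *
import json
go(598.8,-24.4,126,10)
m=eyes.camera_model("wrist"); im=eyes.read_camera("wrist")[:,:,::-1].copy(); cv2.imwrite("pics/w2.png",im)
s=readout.state(); d={k:np.array(m[k]).tolist() for k in m}; d["pos"]=s["eef_pos"].tolist(); d["yaw"]=float(s["tcp_rot"][2]); json.dump(d,open("pics/w2.json","w"))
E
```

```text
t: 4.62
eef_pos: [592.1, -39.2, 125.4]
tcp_rot: [-3.141, 0.001, 0.174]
ft_force: [-0.2, 0.5, -0.7]
opening: 0.145
dp [  9.2 -13.4  -0.6] twist -0.05 | pos [592.1 -39.2 125.4] yaw 9.95
```

View pics/w2.png

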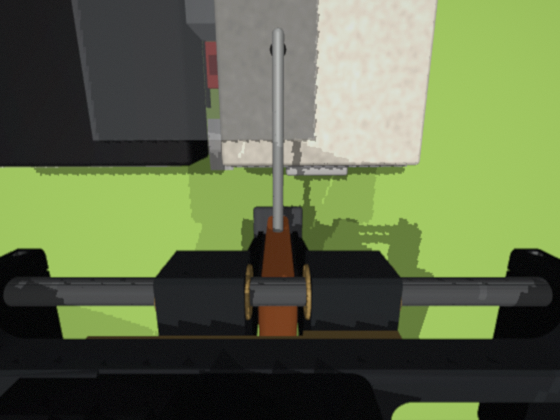

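Wrist picture 6 shows the whole gap. The white unit's inner edge is near col 220, the fronts are near row 163, the red cap is at (212,65), the grey cover is at (216,145), and the toe is at (278,49). I'll extract the edges numerically.

Run:
```python
from h import *
import json
m=json.load(open("pics/w2.json")); im=load("pics/w2.png"); g=cv2.cvtColor(im,cv2.COLOR_BGR2GRAY).astype(float); h=cv2.cvtColor(im,cv2.COLOR_BGR2HSV)
# print raw rows around gap
for r in (10,30,50,65,80,90,100,115,125,135,145,155): print(r,g[r,190:232:2].astype(int).tolist(), [c+190 for c in range(42) if (h[r,190+c,0]<8 or h[r,190+c,0]>172) and h[r,190+c,1]>90][::3])
for c in (120,160,190,240,260,350,400): print("col",c,g[134:180:2,c].astype(int).tolist())
for c in (209,212,215,218): print("capcol",c,[tuple(int(v) for v in im[r,c]) for r in range(4,165,4)])
```

```text
10 [94, 95, 96, 95, 96, 97, 95, 96, 96, 96, 97, 96, 104, 126, 131, 132, 132, 135, 135, 134, 132] []
30 [58, 66, 77, 78, 77, 77, 78, 78, 78, 77, 78, 78, 80, 118, 130, 132, 131, 131, 130, 129, 128] []
50 [58, 58, 58, 58, 58, 57, 68, 64, 86, 88, 89, 89, 88, 100, 125, 132, 134, 134, 133, 133, 134] [206, 209, 212, 215]
65 [59, 59, 58, 59, 59, 57, 58, 64, 77, 86, 71, 71, 71, 76, 118, 128, 128, 130, 129, 132, 132] [207, 210, 213]
80 [58, 58, 57, 58, 59, 58, 58, 68, 66, 87, 88, 89, 90, 89, 108, 127, 132, 132, 132, 134, 135] [208, 211, 214, 217]
90 [60, 58, 57, 58, 59, 60, 57, 62, 66, 62, 101, 118, 118, 118, 117, 129, 135, 136, 136, 135, 135] []
100 [60, 59, 58, 58, 58, 58, 59, 61, 65, 63, 82, 119, 118, 118, 117, 124, 133, 134, 132, 131, 132] []
115 [61, 60, 58, 58, 58, 59, 59, 59, 92, 119, 119, 119, 118, 118, 118, 121, 129, 132, 131, 131, 133] []
125 [60, 58, 59, 58, 59, 60, 60, 58, 75, 128, 129, 127, 128, 130, 131, 124, 129, 133, 133, 133, 135] []
135 [60, 58, 59, 57, 60, 58, 59, 59, 62, 128, 150, 151, 151, 152, 155, 147, 127, 134, 133, 134, 134] []
145 [16, 11, 9, 11, 5, 6, 6, 10, 9, 87, 1
[... 2860 characters left out ...]
, 91, 92)]
capcol 218 [(125, 130, 131), (126, 131, 132), (129, 132, 134), (129, 133, 135), (125, 130, 131), (125, 129, 131), (127, 132, 133), (125, 129, 130), (123, 128, 129), (125, 129, 130), (124, 128, 129), (122, 127, 127), (121, 125, 125), (121, 124, 125), (119, 123, 123), (116, 119, 121), (113, 116, 120), (113, 115, 119), (108, 111, 120), (100, 103, 120), (97, 99, 119), (92, 99, 109), (96, 122, 113), (94, 126, 113), (90, 125, 111), (90, 127, 112), (89, 125, 111), (87, 127, 111), (86, 128, 112), (132, 131, 130), (132, 132, 131), (131, 131, 130), (133, 132, 131), (155, 154, 154), (135, 137, 137), (133, 135, 137), (132, 133, 134), (101, 103, 104), (97, 99, 100), (92, 92, 94), (91, 91, 93)]
```

```bash
python3 -c "
import cv2
im=cv2.imread('pics/w2.png')[0:180,170:300]
cv2.imwrite('pics/w2c.png',cv2.resize(im,None,fx=3.3,fy=3.3,interpolation=cv2.INTER_CUBIC))"
```

```text
(no output)
```

View pics/w2c.png

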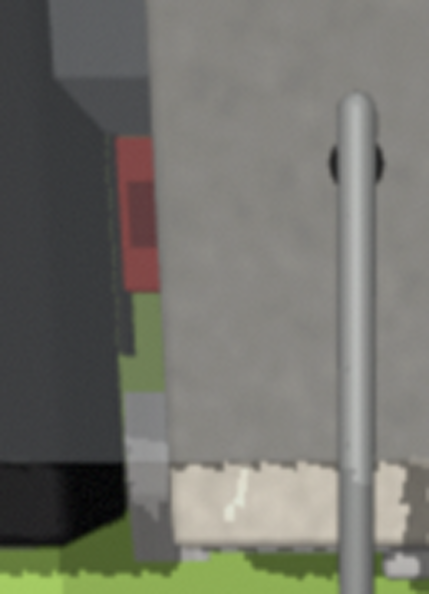

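The crop (picture 7) confirms the cap's red body at rows 41–88, its dish at rows 55–73, the closed end at row 24 or so, the cover, and the ball toe centred at (278,49).

Run:
```python
from h import *
import json
m=json.load(open("pics/w2.json")); pos=np.array(m["pos"]);yaw=m["yaw"]
p=lambda *a:print(*[x if isinstance(x,str) else np.round(x,2) for x in a])
I=[onz(m,uv,62) for uv in ((215,10),(215.5,30),(216.5,50),(217,65),(217.5,80),(221,145),(221.4,155))]
I=np.array(I); v=cv2.fitLine(I[:,:2].astype(np.float32),2,0,.01,.01).ravel(); p("inner edge yaw",np.degrees(np.arctan2(v[1],v[0]))%180)
F=[onz(m,uv,62) for uv in ((120,165),(160,164.5),(190,164.5),(240,163.5),(350,163),(400,163))]
F=np.array(F); w=cv2.fitLine(F[:,:2].astype(np.float32),2,0,.01,.01).ravel(); p("front edge yaw-90",(np.degrees(np.arctan2(w[1],w[0]))%180)-90)
yg=np.radians(10.0); ux=np.array([np.cos(yg),np.sin(yg)]); uy=np.array([-ux[1],ux[0]])
x0=np.mean(F[:,:2]@ux); y0=np.mean(I[:,:2]@uy)+11; p("resid",F[:,:2]@ux-x0,I[:,:2]@uy-y0+11)
mouth=x0*ux+y0*uy; p("mouth",mouth)
G=lambda X:np.array([(X[:2]-mouth)@ux,(X[:2]-mouth)@uy,X[2]])
p("cap front z10",G(onz(m,(213,88.5),10)),"z0",G(onz(m,(213,88.5),0)),"back z10",G(onz(m,(211,41),10)))
p("cap left edge z10",G(onz(m,(206,50),10)),G(onz(m,(207.5,80),10)))
p("dish",G(onz(m,(213,54.5),10)),G(onz(m,(213,73.5),10)),"left",G(onz(m,(208.5,65),10)))
p("shelf front",G(onz(m,(250,140.5),67)), "end block z62", G(onz(m,(205,24),62)))
p("floor/black wall",G(onz(m,(211,100),0)),G(onz(m,(207.8,145),4)))
u=pos[2]-38.6
p("toe",G(onz(m,(278.3,49.5),u+5)),"bar",G(onz(m,(278.2,60),u+38)),G(onz(m,(277.9,150),u+38)),"tcp",G(pos),np.degrees(yaw))
T=onz(m,(278.3,49.5),u+5); p(np.linalg.norm(T[:2]-pos[:2]))
# required
for tgt in ((79.5,-2),):
    d=np.array(tgt)-G(T)[:2]; p("shift gap axes",d)
```

```text
inner edge yaw 9.96
front edge yaw-90 10.4
resid [-0.76 -0.4  -0.41  0.31  0.64  0.63] [-0.27  0.02 -0.02  0.11  0.25 -0.07 -0.02]
mouth [625.21  19.76]
cap front z10 [58.05  2.82 10.  ] z0 [59.05  4.77  0.  ] back z10 [95.04  2.48 10.  ]
cap left edge z10 [88.24  7.02 10.  ] [64.87  7.14 10.  ]
dish [84.8   1.37 10.  ] [70.03  2.17 10.  ] left [76.69  5.61 10.  ]
shelf front [ 17.37 -32.85  67.  ] end block z62 [93.33 -4.16 62.  ]
floor/black wall [49.35  7.09  0.  ] [ 9.91 11.39  4.  ]
toe [ 71.57 -52.99  91.87] bar [ 59.93 -52.83 124.87] [ 15.53 -52.68 124.87] tcp [-42.89 -52.57 125.47] 9.91
114.47
shift gap axes [ 7.93 50.99]
```

The wrist fix is self-consistent: gap yaw 9.96°, cap middle line at y = −2.0, toe to TCP 114.5 mm. The raw scene-only rays were about 5 mm off, the same bias seen at the handle. I'll back the toe out in front of the mouth, align it, lower it and check.

```bash
python3 -m jog '{"dp":[[-40,0,0],[-80,-20,0],[-91,-51,0],[-91,-51,0],[-91,-51,40],[-91,-51,71],[-91,-51,71],[-91,-51,71]],"twist":[0,0,0,0,0,0,0,0],"claw":[1,1,1,1,1,1,1,1]}'
python3 - <<'E'
from h import *
import json
m=eyes.camera_model("wrist"); im=eyes.read_camera("wrist")[:,:,::-1].copy(); cv2.imwrite("pics/w3.png",im)
s=readout.state(); d={k:np.array(m[k]).tolist() for k in m}; d["pos"]=s["eef_pos"].tolist(); d["yaw"]=float(s["tcp_rot"][2]); json.dump(d,open("pics/w3.json","w"))
print(d["pos"],np.degrees(d["yaw"]))
cv2.imwrite("pics/w3c.png",cv2.resize(im[0:240,140:420],None,fx=2.5,fy=2.5,interpolation=cv2.INTER_CUBIC))
E
```

```text
t: 5.33
eef_pos: [493.4, -5.2, 54.2]
tcp_rot: [-3.141, 0.003, 0.174]
ft_force: [1.1, -0.5, -1.9]
opening: 0.147
[494.2084922400352, -5.296379139148287, 55.28383287162623] 9.958247420143277
```

View pics/w3c.png

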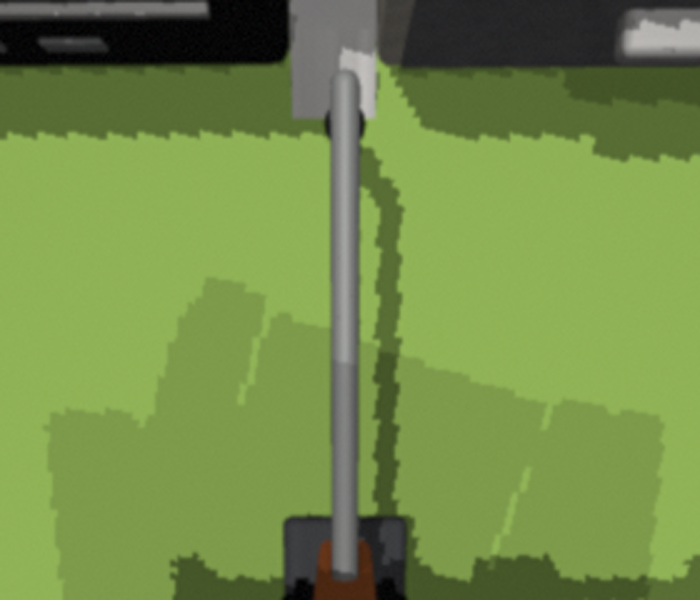

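Picture 8, the crop in front of the mouth, shows the cover plate at cols 292–376 and the toe ball at (345,124), both crop pixels. The plate's front edge is at row 118 and the unit bottoms at row 64.

Run:
```python
from h import *
import json
m=json.load(open("pics/w3.json")); pos=np.array(m["pos"]); im=load("pics/w3.png"); h=cv2.cvtColor(im,cv2.COLOR_BGR2HSV)
p=lambda *a:print(*[x if isinstance(x,str) else np.round(x,2) for x in a])
yg=np.radians(9.96); ux=np.array([np.cos(yg),np.sin(yg)]); uy=np.array([-ux[1],ux[0]]); mouth=np.array([625.21,19.76])
G=lambda X:np.array([(X[:2]-mouth)@ux,(X[:2]-mouth)@uy,X[2]])
full=lambda u,v:(140+u/2.5,v/2.5)
p("plate front L,R z0",G(onz(m,full(292,118),0)),G(onz(m,full(376,118),0)))
p("plate back L,R at front plane z5",G(onz(m,full(290,20),3)),G(onz(m,full(378,50),3)))
p("unit bottoms z0",G(onz(m,full(150,64),0)),G(onz(m,full(280,62),0)),G(onz(m,full(385,64),0)),G(onz(m,full(550,67),0)))
u=pos[2]-38.6
p("u",u,"toe",G(onz(m,full(345,122),u+5)),"bar",G(onz(m,full(345,90),u+38)),G(onz(m,full(344,480),u+38)),"tcp",G(pos))
```

```text
plate front L,R z0 [-14.22  11.48   0.  ] [-14.22 -10.4    0.  ]
plate back L,R at front plane z5 [ 7.41 11.42  3.  ] [  0.74 -10.62   3.  ]
unit bottoms z0 [-1.62 47.67  0.  ] [-1.16 14.33  0.  ] [ -1.61 -12.57   0.  ] [ -2.3  -54.91   0.  ]
u 16.68 toe [-19.67  -2.29  21.68] bar [-20.84  -2.24  54.68] [-98.55  -2.07  54.68] tcp [-133.36   -2.02   55.28]
```

The cover height comes out at about 4 mm, and this view puts the true mouth plane about 1.5 mm nearer, consistent with the cap centre at 79 mm. I'll insert about 97 mm, 2 mm lower and 0.5 mm towards +y, after averaging baseline forces.

```bash
cat >> h.py <<'E'
def avg(n=8):
    L=[]
    for i in range(n):
        s=readout.state(); y=s["tcp_rot"][2]; R=np.array([[np.cos(y),np.sin(y),0],[-np.sin(y),np.cos(y),0],[0,0,1]])
        L.append(np.r_[R@s["ft_force"],R@s["moment"],s["eef_pos"],s["t"]]); eyes.read_camera("wrist")
    L=np.array(L); a=L.mean(0); yg=np.radians(9.96); d=a[6:8]-np.array([625.21,19.76])
    print("F(fwd,left,up)",a[:3].round(2),"M",a[3:6].round(3),"gapTCP",round(d@[np.cos(yg),np.sin(yg)],1),round(d@[-np.sin(yg),np.cos(yg)],2),"u",round(a[8]-38.6,2),"yaw",round(np.degrees(y),2),"t",round(L[-1,9],2),"sd",L[:,:6].std(0).round(2))
E
python3 -c "
from h import *
avg()"
python3 -m jog '{"dp":[[0,-0.5,2],[20,-0.5,2],[40,-0.5,2],[60,-0.5,2],[60,-0.5,2],[60,-0.5,2]],"twist":[0,0,0,0,0,0],"claw":[1,1,1,1,1,1]}';python3 -c "
from h import *
avg()"
```

```text
F(fwd,left,up) [-0.3  -0.37 -1.37] M [0.025 0.013 0.006] gapTCP -133.1 -1.92 u 17.23 yaw 10.03 t 5.73 sd [0.41 0.5  0.29 0.02 0.03 0.03]
t: 6.28
eef_pos: [552.9, 6.3, 52.2]
tcp_rot: [3.142, 0.0, 0.176]
ft_force: [-0.2, 0.2, -1.5]
opening: 0.147
F(fwd,left,up) [-0.04  0.   -1.54] M [ 0.018  0.004 -0.013] gapTCP -74.3 -0.85 u 13.87 yaw 10.03 t 6.63 sd [0.23 0.45 0.55 0.03 0.02 0.03]
```

```bash
python3 -m jog '{"dp":[[12,0.5,0],[24,0.5,0],[38,0.5,0],[38,0.5,0],[38,0.5,0]],"twist":[0,0,0,0,0],"claw":[1,1,1,1,1]}'
python3 - <<'E'
from h import *
import json
avg()
m=eyes.camera_model("wrist"); im=eyes.read_camera("wrist")[:,:,::-1].copy(); cv2.imwrite("pics/w4.png",im)
s=readout.state(); d={k:np.array(m[k]).tolist() for k in m}; d["pos"]=s["eef_pos"].tolist(); d["yaw"]=float(s["tcp_rot"][2]); json.dump(d,open("pics/w4.json","w"))
cv2.imwrite("pics/w4c.png",cv2.resize(im[0:180,220:340],None,fx=3.3,fy=3.3,interpolation=cv2.INTER_CUBIC))
E
```

```text
t: 7.1
eef_pos: [590.1, 12.2, 52.4]
tcp_rot: [3.142, 0.0, 0.175]
ft_force: [-1.1, -0.3, -2.1]
opening: 0.151
F(fwd,left,up) [-0.06 -0.02 -2.  ] M [ 0.018  0.005 -0.008] gapTCP -36.3 -1.35 u 13.95 yaw 10.03 t 7.45 sd [0.57 0.37 0.58 0.03 0.04 0.02]
```

View pics/w4c.png

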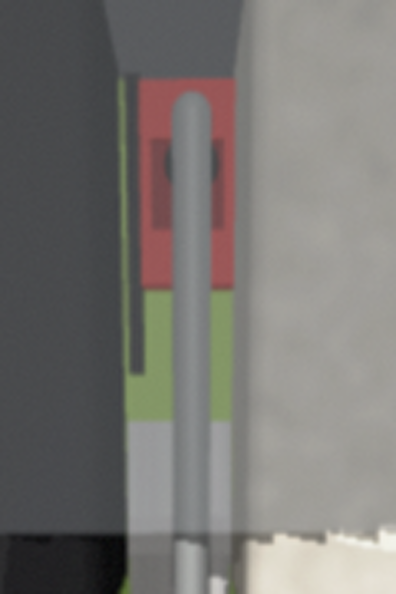

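Picture 9 shows the rod in under the shelf. The dish is at crop cols 151–224, rows 139–229, and the toe ball is centred at (191,163), so it looks slightly deep. I'll calculate.

Run:
```python
from h import *
import json
m=json.load(open("pics/w4.json")); pos=np.array(m["pos"]); pos[2]=52.5
p=lambda *a:print(*[x if isinstance(x,str) else np.round(x,2) for x in a])
yg=np.radians(9.96); ux=np.array([np.cos(yg),np.sin(yg)]); uy=np.array([-ux[1],ux[0]]); mouth=np.array([625.21,19.76])
G=lambda X:np.array([(X[:2]-mouth)@ux,(X[:2]-mouth)@uy,X[2]])
f=lambda u,v:(220+u/3.3,v/3.3)
for r in (139,229): p("dish row",r,G(onz(m,f(187,r),10)),G(onz(m,f(187,r),7)))
for c in (151,224): p("dish col",c,G(onz(m,f(c,184),10)),G(onz(m,f(c,184),7)))
p("cap",G(onz(m,f(190,78),10)),G(onz(m,f(190,290),10)))
for c in (140,237): p("capcol",G(onz(m,f(c,260),10)))
for v in (160,166): p("toe",G(onz(m,f(191.5,v),pos[2]-38.6+5)))
p("plate back",G(onz(m,f(150,420),0)),"shelf front",G(onz(m,f(150,534),67)))
```

```text
dish row 139 [84.6  -0.92 10.  ] [85.28 -0.91  7.  ]
dish row 229 [69.02 -0.94 10.  ] [69.49 -0.93  7.  ]
dish col 151 [76.88  5.86 10.  ] [77.45  5.97  7.  ]
dish col 224 [76.9  -7.91 10.  ] [77.48 -8.    7.  ]
cap [94.79 -1.46 10.  ] [58.09 -1.53 10.  ]
capcol [63.49  8.08 10.  ]
capcol [ 63.52 -10.54  10.  ]
toe [79.14 -1.75 18.9 ]
toe [78.16 -1.75 18.9 ]
plate back [33.56  6.77  0.  ] shelf front [17.93  4.45 67.  ]
```

The dish centre is (76.8, −1.0) and the toe is (78.6, −1.75). I'll shift −1.5 mm in x and +0.7 mm in y, then lower.

```bash
python3 -m jog '{"dp":[[-1.5,-0.7,0],[-1.5,-0.7,3],[-1.5,-0.7,5],[-1.5,-0.7,5],[-1.5,-0.7,5]],"twist":[0,0,0,0,0],"claw":[1,1,1,1,1]}'; python3 -c "
from h import *
avg(6)";  python3 -m jog '{"dp":[[0,0,0.5],[0,0,1],[0,0,1],[0,0,1]],"twist":[0,0,0,0],"claw":[1,1,1,1]}'; python3 -c "
from h import *
avg(6)"
```

```text
t: 7.97
eef_pos: [588.6, 12.6, 47.4]
tcp_rot: [-3.142, 0.0, 0.175]
ft_force: [-0.5, 0.1, -1.7]
opening: 0.148
F(fwd,left,up) [ 0.24  0.1  -1.81] M [ 0.009  0.029 -0.005] gapTCP -37.2 -0.71 u 8.96 yaw 10.04 t 8.22 sd [0.57 0.59 0.58 0.01 0.01 0.01]
t: 8.6
eef_pos: [588.7, 12.6, 46.6]
tcp_rot: [3.141, -0.0, 0.175]
ft_force: [-1.3, 0.2, -2.6]
opening: 0.144
F(fwd,left,up) [-0.24 -0.11 -2.05] M [-0.004  0.01  -0.01 ] gapTCP -37.2 -0.72 u 8.01 yaw 10.04 t 8.85 sd [0.55 0.45 0.56 0.02 0.03 0.03]
```

```bash
for i in 1 ; do python3 -m jog '{"dp":[[0,0,0.5],[0,0,1],[0,0,1],[0,0,1]],"twist":[0,0,0,0],"claw":[1,1,1,1]}' >/dev/null; python3 -c "
from h import *
avg(6)"; done; python3 -m jog '{"dp":[[0,0,0.5],[0,0,1],[0,0,1],[0,0,1]],"twist":[0,0,0,0],"claw":[1,1,1,1]}' >/dev/null; python3 -c "
from h import *
avg(6)"
```

```text
F(fwd,left,up) [-0.28  0.34 -1.82] M [ 0.002 -0.009 -0.015] gapTCP -37.2 -0.72 u 7.0 yaw 10.04 t 9.48 sd [0.3  0.51 0.35 0.01 0.02 0.02]
F(fwd,left,up) [-2.85  0.05  4.81] M [ 0.035 -0.085  0.028] gapTCP -37.1 -0.74 u 6.26 yaw 10.04 t 10.12 sd [0.61 0.18 0.74 0.02 0.03 0.02]
```

```bash
python3 -m jog '{"dp":[[0,0,-0.4],[0,0,-0.4],[0,0,-0.4]],"twist":[0,0,0],"claw":[1,1,1]}' >/dev/null; python3 -c "
from h import *
avg(8)"
```

```text
F(fwd,left,up) [-1.87  0.27  2.93] M [ 0.012 -0.166  0.007] gapTCP -37.1 -0.72 u 6.4 yaw 10.04 t 10.77 sd [0.5  0.43 0.58 0.02 0.04 0.02]
```

```bash
python3 -m jog '{"dp":[[-0.5,0,0],[-1,0,0],[-1,0,0]],"twist":[0,0,0],"claw":[1,1,1]}' >/dev/null; python3 -c "
from h import *
avg(6)"; python3 -m jog '{"dp":[[-0.5,0,0],[-1,0,0],[-1,0,0]],"twist":[0,0,0],"claw":[1,1,1]}' >/dev/null; python3 -c "
from h import *
avg(6)"
```

```text
F(fwd,left,up) [1.24 0.02 0.73] M [-0.034 -0.628 -0.014] gapTCP -38.0 -0.75 u 6.44 yaw 10.04 t 11.32 sd [0.36 0.53 0.24 0.02 0.05 0.04]
F(fwd,left,up) [ 0.84 -0.18  2.18] M [-0.025 -0.587 -0.001] gapTCP -39.3 -0.71 u 6.45 yaw 10.04 t 11.87 sd [0.59 0.66 0.41 0.02 0.04 0.03]
```

```bash
python3 -m jog '{"dp":[[-0.5,0,0],[-1,0,0],[-1.5,0,0],[-1.5,0,0]],"twist":[0,0,0,0],"claw":[1,1,1,1]}' >/dev/null; python3 -c "
from h import *
avg(6)"; python3 -m jog '{"dp":[[-0.5,0,0],[-1,0,0],[-1.5,0,0],[-1.5,0,0]],"twist":[0,0,0,0],"claw":[1,1,1,1]}' >/dev/null; python3 -c "
from h import *
avg(6)"
```

```text
F(fwd,left,up) [0.74 0.3  2.43] M [-0.01  -0.64  -0.011] gapTCP -40.7 -0.72 u 6.43 yaw 10.04 t 12.5 sd [0.26 0.57 0.47 0.03 0.02 0.04]
F(fwd,left,up) [3.83 0.35 0.72] M [ 0.033 -1.072 -0.003] gapTCP -42.0 -0.74 u 6.44 yaw 10.04 t 13.13 sd [0.58 0.58 0.44 0.02 0.04 0.04]
```

```bash
python3 -m jog '{"dp":[[-0.7,0,0],[-1.4,0,0],[-2,0,0],[-2,0,0]],"twist":[0,0,0,0],"claw":[1,1,1,1]}' >/dev/null; python3 -c "
from h import *
avg(5)"; python3 -m jog '{"dp":[[-0.7,0,0],[-1.4,0,0],[-2,0,0],[-2.7,0,0],[-3,0,0],[-3,0,0]],"twist":[0,0,0,0,0,0],"claw":[1,1,1,1,1,1]}' >/dev/null; python3 -c "
from h import *
avg(5)"
```

```text
F(fwd,left,up) [ 2.91 -0.41  1.57] M [-0.013 -0.98  -0.019] gapTCP -44.3 -0.73 u 6.44 yaw 10.04 t 13.72 sd [0.57 0.65 0.55 0.02 0.02 0.03]
F(fwd,left,up) [ 2.89 -0.25  1.4 ] M [-0.023 -1.093 -0.007] gapTCP -47.2 -0.73 u 6.42 yaw 10.04 t 14.47 sd [0.3  0.3  0.58 0.01 0.02 0.02]
```

Steady at about 2.9 N drag and 3.3 N press. Next, a numeric check that the cap is following, using the red mask's front edge.

```bash
cat >> h.py <<'E'
def cap(n=4):
    avg(n)
    m=eyes.camera_model("wrist"); im=eyes.read_camera("wrist"); h=cv2.cvtColor(im,cv2.COLOR_RGB2HSV)
    mk=(cv2.inRange(h,(0,60,50),(3,255,255))|cv2.inRange(h,(172,60,50),(180,255,255))); mk[230:]=0
    N,l,st,ce=cv2.connectedComponentsWithStats(mk)
    ys,xs=np.nonzero(mk)
    if len(ys)<50: print("no red",len(ys)); return
    yg=np.radians(9.96); R=np.array([[np.cos(yg),np.sin(yg)],[-np.sin(yg),np.cos(yg)]])
    g=lambda u,v,z=10:(R@(onz(m,(u,v),z)[:2]-[625.21,19.76])).round(1)
    lo,hi=np.percentile(ys,99.5),np.percentile(ys,.5)
    print("red",len(ys),"front",g(xs.mean(),lo),"back",g(xs.mean(),hi),"L",g(np.percentile(xs,.5),ys.mean()),"R",g(np.percentile(xs,99.5),ys.mean()))
E
python3 -c "
from h import *
cap(1)"; python3 -m jog '{"dp":[[-1,0,0],[-2,0,0],[-3,0,0],[-4,0,0],[-5,0,0],[-6,0,0],[-6,0,0]],"twist":[0,0,0,0,0,0,0],"claw":[1,1,1,1,1,1,1]}' >/dev/null; python3 -c "
from h import *
cap(4)"
```

```text
F(fwd,left,up) [ 2.94 -0.46  2.02] M [-0.013 -1.048  0.035] gapTCP -47.2 -0.73 u 6.44 yaw 10.04 t 14.52 sd [0. 0. 0. 0. 0. 0.]
red 1373 front [53.4 -0.6] back [88.4 -0.5] L [73.6  8.5] R [73.7 -9.3]
F(fwd,left,up) [ 2.26 -0.5   2.37] M [-0.083 -1.016 -0.036] gapTCP -53.4 -0.73 u 6.44 yaw 10.04 t 15.35 sd [0.71 0.53 0.53 0.01 0.04 0.01]
red 1380 front [47.2 -0.6] back [82.3 -0.6] L [67.5  8.5] R [67.5 -9.3]
```

The cap follows (6.2 mm for a 6.2 mm move). Before the hump, I'll compute the expected dish rise against TCP x for a hump 4 mm high.

```bash
python3 - <<'E'
import numpy as np
H=4.0
f=lambda x:np.interp(x,[8-5*H,8,16,16+5*H],[0,H,H,0])
# true xc = nominal+1.7 ; nominal xc = TCP + 118.15 -> at TCP -53.4: 64.75
for T in range(-54,-180,-3):
    xc=T+118.15+1.7; xt=xc-3.4
    x=np.linspace(xc-18,xc+18,361); y=f(x)
    L=x<=xt; Rr=x>=xt
    # concave hull value at xt
    a=x[L][::4];b=x[Rr][::4]; A,B=np.meshgrid(a,b); w=np.where(B>A,(xt-A)/np.maximum(B-A,1e-9),0)
    print(T,"xc",round(xc,1),"rise",round(float((f(A)*(1-w)+f(B)*w).max()),2),end=" | ")
E
python3 -m jog '{"dp":[[-1,0,0],[-2,0,0],[-3,0,0],[-4,0,0],[-5,0,0],[-6,0,0],[-7,0,0],[-7,0,0]],"twist":[0,0,0,0,0,0,0,0],"claw":[1,1,1,1,1,1,1,1]}' >/dev/null; python3 -c "
from h import *
cap(4)"
```

```text
-54 xc 65.9 rise 0.0 | -57 xc 62.9 rise 0.0 | -60 xc 59.9 rise 0.0 | -63 xc 56.9 rise 0.0 | -66 xc 53.9 rise 0.02 | -69 xc 50.9 rise 0.37 | -72 xc 47.9 rise 0.73 | -75 xc 44.9 rise 1.08 | -78 xc 41.9 rise 1.44 | -81 xc 38.9 rise 1.79 | -84 xc 35.9 rise 2.15 | -87 xc 32.9 rise 2.44 | -90 xc 29.9 rise 2.67 | -93 xc 26.9 rise 2.96 | -96 xc 23.9 rise 3.3 | -99 xc 20.9 rise 3.74 | -102 xc 17.9 rise 4.0 | -105 xc 14.9 rise 4.0 | -108 xc 11.9 rise 4.0 | -111 xc 8.9 rise 3.49 | -114 xc 5.9 rise 2.9 | -117 xc 2.9 rise 2.52 | -120 xc -0.1 rise 2.23 | -123 xc -3.1 rise 2.0 | -126 xc -6.1 rise 1.81 | -129 xc -9.1 rise 1.66 | -132 xc -12.1 rise 1.44 | -135 xc -15.1 rise 1.19 | -138 xc -18.1 rise 0.95 | -141 xc -21.1 rise 0.71 | -144 xc -24.1 rise 0.46 | -147 xc -27.1 rise 0.22 | -150 xc -30.1 rise 0.0 | -153 xc -33.1 rise 0.0 | -156 xc -36.1 rise 0.0 | -159 xc -39.1 rise 0.0 | -162 xc -42.1 rise 0.0 | -165 xc -45.1 rise 0.0 | -168 xc -48.1 rise 0.0 | -171 xc -51.1 rise 0.0 | -174 xc -54.1 rise 0.0 | -177 xc -57.1 rise 0.0 | F(fwd,left,up) [ 2.69 -0.04  2.2 ] M [-0.089 -1.032 -0.062] gapTCP -60.3 -0.75 u 6.43 yaw 10.04 t 16.27 sd [0.29 0.46 0.48 0.03 0.06 0.02]
red 1372 front [40.2 -0.7] back [75.3 -0.6] L [60.6  8.5] R [60.6 -9.9]
```

```bash
python3 -m jog '{"dp":[[-1,0,0],[-2,0,0],[-3,0,0],[-4,0,0],[-5,0,0],[-6,0,0],[-6,0,0]],"twist":[0,0,0,0,0,0,0],"claw":[1,1,1,1,1,1,1]}' >/dev/null; python3 -c "
from h import *
avg(4)"; python3 -m jog '{"dp":[[-1,0,-0.1],[-2,0,-0.2],[-3,0,-0.3],[-3,0,-0.3]],"twist":[0,0,0,0],"claw":[1,1,1,1]}' >/dev/null; python3 -c "
from h import *
cap(4)"
```

```text
F(fwd,left,up) [ 2.48 -0.73  2.47] M [-0.13  -0.998 -0.072] gapTCP -66.4 -0.74 u 6.42 yaw 10.04 t 17.1 sd [0.47 0.26 0.36 0.01 0.06 0.02]
F(fwd,left,up) [ 2.63 -0.55  0.82] M [-0.151 -0.873 -0.071] gapTCP -69.4 -0.74 u 6.66 yaw 10.04 t 17.63 sd [0.38 0.4  0.41 0.03 0.02 0.03]
red 1370 front [30.7 -0.9] back [66.3 -0.9] L [51.6  7.9] R [51.6 -9.9]
```

```bash
python3 -m jog '{"dp":[[-1,0,0],[-2,0,-0.1],[-3,0,-0.1],[-3,0,-0.1]],"twist":[0,0,0,0],"claw":[1,1,1,1]}' >/dev/null; python3 -c "
from h import *
avg(4)"; python3 -m jog '{"dp":[[-1,0,-0.1],[-2,0,-0.2],[-3,0,-0.3],[-3,0,-0.3]],"twist":[0,0,0,0],"claw":[1,1,1,1]}' >/dev/null; python3 -c "
from h import *
cap(4)"
```

```text
F(fwd,left,up) [ 3.22 -0.33  1.52] M [-0.132 -1.078 -0.043] gapTCP -72.1 -0.78 u 6.9 yaw 10.04 t 18.22 sd [0.31 0.53 0.47 0.03 0.02 0.03]
F(fwd,left,up) [ 3.77 -0.4   2.25] M [-0.085 -1.286 -0.048] gapTCP -75.2 -0.8 u 7.21 yaw 10.04 t 18.75 sd [0.79 0.03 0.28 0.03 0.02 0.02]
red 1367 front [24.4 -0.9] back [60.8 -0.9] L [45.6  7.9] R [45.7 -9.4]
```

```bash
python3 -m jog '{"dp":[[-1,0,-0.2],[-2,0,-0.4],[-3,0,-0.5],[-3,0,-0.5]],"twist":[0,0,0,0],"claw":[1,1,1,1]}' >/dev/null; python3 -c "
from h import *
avg(4)"; python3 -m jog '{"dp":[[-1,0,-0.2],[-2,0,-0.3],[-3,0,-0.4],[-3,0,-0.4]],"twist":[0,0,0,0],"claw":[1,1,1,1]}' >/dev/null; python3 -c "
from h import *
cap(4)"
```

```text
F(fwd,left,up) [ 3.68 -0.51  2.33] M [-0.114 -1.335 -0.068] gapTCP -78.3 -0.78 u 7.64 yaw 10.04 t 19.33 sd [0.27 0.16 0.34 0.02 0.05 0.02]
F(fwd,left,up) [ 3.69 -0.24  2.52] M [-0.106 -1.349 -0.042] gapTCP -81.3 -0.77 u 8.04 yaw 10.04 t 19.87 sd [0.32 0.27 0.27 0.02 0.03 0.01]
red 1350 front [19.  -0.9] back [54.4 -0.8] L [39.3  7.9] R [39.3 -9.6]
```

```bash
python3 -m jog '{"dp":[[-1,0,-0.2],[-2,0,-0.4],[-3,0,-0.5],[-3,0,-0.5]],"twist":[0,0,0,0],"claw":[1,1,1,1]}' >/dev/null; python3 -c "
from h import *
avg(4)"; python3 -m jog '{"dp":[[-1,0,-0.2],[-2,0,-0.3],[-3,0,-0.4],[-3,0,-0.4]],"twist":[0,0,0,0],"claw":[1,1,1,1]}' >/dev/null; python3 -c "
from h import *
cap(4)"
```

```text
F(fwd,left,up) [ 3.93 -0.18  1.97] M [-0.052 -1.27  -0.068] gapTCP -84.4 -0.75 u 8.51 yaw 10.04 t 20.45 sd [0.63 0.27 0.28 0.02 0.03 0.01]
F(fwd,left,up) [ 3.44 -0.28  1.97] M [-0.034 -1.16  -0.03 ] gapTCP -87.4 -0.76 u 8.92 yaw 10.04 t 20.98 sd [0.39 0.31 0.67 0.02 0.03 0.02]
red 1362 front [12.4 -0.9] back [48.5 -0.8] L [33.1  8. ] R [ 33.1 -10. ]
```

```bash
python3 -m jog '{"dp":[[-1,0,-0.1],[-2,0,-0.2],[-3,0,-0.2],[-3,0,-0.2]],"twist":[0,0,0,0],"claw":[1,1,1,1]}' >/dev/null; python3 -c "
from h import *
avg(4)"; python3 -m jog '{"dp":[[-1,0,-0.1],[-2,0,-0.2],[-3,0,-0.3],[-3,0,-0.3]],"twist":[0,0,0,0],"claw":[1,1,1,1]}' >/dev/null; python3 -c "
from h import *
cap(4)"; python3 -m jog '{"dp":[[-1,0,-0.1],[-2,0,-0.2],[-3,0,-0.3],[-3,0,-0.3]],"twist":[0,0,0,0],"claw":[1,1,1,1]}' >/dev/null; python3 -c "
from h import *
avg(4)"
```

```text
F(fwd,left,up) [ 3.68 -0.01  2.04] M [-0.05  -1.302  0.006] gapTCP -90.2 -0.79 u 9.16 yaw 10.04 t 21.57 sd [0.14 0.36 0.15 0.03 0.03 0.03]
F(fwd,left,up) [ 4.02 -0.37  2.21] M [-0.045 -1.332 -0.029] gapTCP -93.2 -0.8 u 9.46 yaw 10.04 t 22.1 sd [0.4  0.26 0.25 0.03 0.02 0.03]
red 1363 front [ 7.2 -1. ] back [43.4 -0.9] L [27.9  7.9] R [ 27.9 -10.1]
F(fwd,left,up) [ 1.93 -0.19  2.93] M [-0.015 -0.943 -0.006] gapTCP -96.6 -0.72 u 9.66 yaw 10.04 t 22.68 sd [0.05 0.37 0.72 0.02 0.08 0.02]
```

```bash
python3 -m jog '{"dp":[[-1,0,-0.2],[-2,0,-0.4],[-3,0,-0.6],[-3,0,-0.6]],"twist":[0,0,0,0],"claw":[1,1,1,1]}' >/dev/null; python3 -c "
from h import *
cap(4)"; python3 -m jog '{"dp":[[-1,0,-0.1],[-2,0,-0.2],[-3,0,-0.3],[-3,0,-0.3]],"twist":[0,0,0,0],"claw":[1,1,1,1]}' >/dev/null; python3 -c "
from h import *
cap(4)"
```

```text
F(fwd,left,up) [0.17 0.37 0.82] M [ 0.028 -0.291  0.012] gapTCP -99.8 -0.67 u 10.11 yaw 10.04 t 23.22 sd [0.39 0.34 0.56 0.02 0.07 0.02]
red 1403 front [ 0.8 -0.7] back [37.1 -0.6] L [21.5  8.7] R [21.5 -9.4]
F(fwd,left,up) [ 0.88 -0.05 -1.68] M [ 0.017 -0.031 -0.003] gapTCP -102.4 -0.76 u 10.52 yaw 10.04 t 23.8 sd [0.21 0.34 0.19 0.01 0.02 0.02]
red 1403 front [-2.2 -0.6] back [34.2 -0.6] L [18.6  8.6] R [18.6 -9.5]
```

```bash
python3 -m jog '{"dp":[[0,0,0.3],[0,0,0.3],[0,0,0.3]],"twist":[0,0,0],"claw":[1,1,1]}' >/dev/null; python3 -c "
from h import *
avg(5)"; python3 -m jog '{"dp":[[-1,0,0],[-2,0,0],[-2,0,0]],"twist":[0,0,0],"claw":[1,1,1]}' >/dev/null; python3 -c "
from h import *
cap(4)"
```

```text
F(fwd,left,up) [ 0.   -0.08 -1.59] M [-0.008  0.014  0.014] gapTCP -102.1 -0.81 u 10.31 yaw 10.04 t 24.35 sd [0.4  0.53 0.35 0.02 0.03 0.04]
F(fwd,left,up) [ 0.6  -0.23 -1.64] M [ 0.036 -0.016  0.024] gapTCP -104.3 -0.8 u 10.33 yaw 10.04 t 24.8 sd [0.41 0.33 0.27 0.04 0.02 0.05]
red 1416 front [-3.6 -0.6] back [32.7 -0.5] L [17.2  8.6] R [17.2 -9.5]
```

```bash
python3 -m jog '{"dp":[[0,0,0.4],[0,0,0.4],[0,0,0.4]],"twist":[0,0,0],"claw":[1,1,1]}' >/dev/null; python3 -c "
from h import *
avg(4)"; python3 -m jog '{"dp":[[0,0,0.4],[0,0,0.4],[0,0,0.4]],"twist":[0,0,0],"claw":[1,1,1]}' >/dev/null; python3 -c "
from h import *
avg(4)"
```

```text
F(fwd,left,up) [-0.73 -0.33 -0.31] M [ 0.022 -0.098 -0.007] gapTCP -104.1 -0.82 u 9.99 yaw 10.04 t 25.3 sd [0.35 0.3  0.59 0.01 0.03 0.01]
F(fwd,left,up) [-1.52  0.19  4.08] M [ 0.059 -0.302  0.056] gapTCP -104.0 -0.85 u 9.67 yaw 10.04 t 25.75 sd [0.8  0.49 0.36 0.02 0.03 0.02]
```

```bash
python3 -m jog '{"dp":[[0,0,-0.2],[-1,0,-0.2],[-2,0,-0.2],[-3,0,-0.2],[-3,0,-0.2]],"twist":[0,0,0,0,0],"claw":[1,1,1,1,1]}' >/dev/null; python3 -c "
from h import *
cap(4)"
```

```text
F(fwd,left,up) [ 1.51 -0.24  2.92] M [-0.033 -0.963  0.003] gapTCP -106.9 -0.92 u 9.85 yaw 10.04 t 26.37 sd [0.87 0.62 0.18 0.01 0.06 0.02]
red 1442 front [-5.8 -0.7] back [30.4 -0.7] L [15.2  8.4] R [ 15.2 -10.2]
```

```bash
python3 -m jog '{"dp":[[-1,0,0],[-2,0,0],[-2,0,0]],"twist":[0,0,0],"claw":[1,1,1]}' >/dev/null; python3 -c "
from h import *
cap(3)"; python3 -m jog '{"dp":[[-1,0,0.1],[-2,0,0.2],[-2,0,0.2]],"twist":[0,0,0],"claw":[1,1,1]}' >/dev/null; python3 -c "
from h import *
cap(3)"
```

```text
F(fwd,left,up) [ 1.51 -0.2   3.44] M [-0.04  -0.927 -0.058] gapTCP -109.4 -0.8 u 9.73 yaw 10.04 t 26.82 sd [0.52 0.31 0.21 0.03 0.03 0.04]
red 1482 front [-7.7 -0.7] back [28.9 -0.6] L [13.8  8.5] R [ 13.9 -10.1]
F(fwd,left,up) [ 0.78 -0.12  2.95] M [-0.035 -0.755 -0.026] gapTCP -111.5 -0.76 u 9.44 yaw 10.04 t 27.27 sd [0.53 0.29 0.16 0.03 0.03 0.01]
red 1502 front [-9.9 -0.6] back [27.2 -0.5] L [12.   8.6] R [ 12.1 -10. ]
```

```bash
python3 -m jog '{"dp":[[-1,0,0.1],[-2,0,0.3],[-3,0,0.5],[-3,0,0.5]],"twist":[0,0,0,0],"claw":[1,1,1,1]}' >/dev/null; python3 -c "
from h import *
cap(3)"; python3 -m jog '{"dp":[[-1,0,0.1],[-2,0,0.2],[-3,0,0.4],[-3,0,0.4]],"twist":[0,0,0,0],"claw":[1,1,1,1]}' >/dev/null; python3 -c "
from h import *
cap(3)"
```

```text
Traceback (most recent call last):
  File "h.py", line 31, in cap
    avg(n)
    ~~~^^^
  File "h.py", line 27, in avg
    L.append(np.r_[R@s["ft_force"],R@s["moment"],s["eef_pos"],s["t"]]); eyes.read_camera("wrist")
                                                                        ~~~~~~~~~~~~~~~~^^^^^^^^^
ValueError: 200 camera calls are used up
Traceback (most recent call last):
  File "h.py", line 31, in cap
    avg(n)
    ~~~^^^
  File "h.py", line 27, in avg
    L.append(np.r_[R@s["ft_force"],R@s["moment"],s["eef_pos"],s["t"]]); eyes.read_camera("wrist")
                                                                        ~~~~~~~~~~~~~~~~^^^^^^^^^
ValueError: 200 camera calls are used up
```

I've used up all 200 camera calls: my force averaging took a picture per sample, which was wasteful. The rest has to go by force, moment and pose readings, so I'll use hold rows for sampling from now on.

```bash
cat > rd.py <<'E'
from h import *
s=readout.state(); y=s["tcp_rot"][2]; R=np.array([[np.cos(y),np.sin(y),0],[-np.sin(y),np.cos(y),0],[0,0,1]])
p=s["eef_pos"]; yg=np.radians(9.96); d=p[:2]-np.array([625.21,19.76])
print("F",(R@s["ft_force"]).round(1),"M",(R@s["moment"]).round(2),"gap",round(d@[np.cos(yg),np.sin(yg)],1),round(d@[-np.sin(yg),np.cos(yg)],1),"u",round(p[2]-38.6,2),"t",round(s["t"],2),"open",round(s["opening"],3))
E
python3 rd.py
for i in 1 2 3 4; do python3 -m jog '{"dp":[[0,0,0]],"twist":[0],"claw":[1]}'>/dev/null; python3 rd.py; done
```

```text
F [-0.3 -0.1  0.7] M [ 0.06 -0.26 -0.03] gap -117.6 -0.7 u 8.46 t 28.08 open 0.146
F [-0.1 -0.5  0.9] M [ 0.   -0.16 -0.04] gap -117.6 -0.7 u 8.49 t 28.17 open 0.147
F [-0.8 -0.4  0.8] M [ 0.   -0.11  0.01] gap -117.5 -0.7 u 8.51 t 28.25 open 0.142
F [0.  0.2 0.7] M [ 0.03  0.06 -0.01] gap -117.5 -0.7 u 8.5 t 28.33 open 0.147
F [-1.8  0.   0.7] M [0.01 0.06 0.01] gap -117.5 -0.7 u 8.52 t 28.42 open 0.144
```

Still pressing about 2.5 N at u = 8.5, which only the dish floor can explain: the rim would be at about 12, the bare cover at 4 or less. Continuing the drag with a gentle descent.

```bash
python3 -m jog '{"dp":[[-1,0,0.1],[-2,0,0.2],[-3,0,0.3],[-3,0,0.3]],"twist":[0,0,0,0],"claw":[1,1,1,1]}'>/dev/null; python3 rd.py
for i in 1 2; do python3 -m jog '{"dp":[[0,0,0]],"twist":[0],"claw":[1]}'>/dev/null; python3 rd.py; done
python3 -m jog '{"dp":[[-1,0,0],[-2,0,0.1],[-3,0,0.2],[-3,0,0.2]],"twist":[0,0,0,0],"claw":[1,1,1,1]}'>/dev/null; python3 rd.py
for i in 1 2; do python3 -m jog '{"dp":[[0,0,0]],"twist":[0],"claw":[1]}'>/dev/null; python3 rd.py; done
```

```text
F [ 0.5  1.  -0.8] M [ 0.04 -0.06 -0.03] gap -120.4 -0.8 u 8.25 t 28.75 open 0.146
F [ 0.3 -0.4 -1. ] M [-0.02 -0.06  0.04] gap -120.3 -0.8 u 8.27 t 28.83 open 0.143
F [-0.5  0.5 -1.8] M [ 0.01 -0.03 -0.05] gap -120.3 -0.8 u 8.26 t 28.92 open 0.148
F [-0.1  0.  -1.3] M [ 0.08 -0.02 -0.02] gap -123.4 -0.8 u 8.1 t 29.25 open 0.149
F [ 0.3 -0.3 -1.5] M [ 0.04  0.05 -0.01] gap -123.3 -0.8 u 8.13 t 29.33 open 0.142
F [ 0.6 -0.4 -1.4] M [ 0.06  0.03 -0.07] gap -123.3 -0.8 u 8.08 t 29.42 open 0.147
```

```bash
for i in 1 2 ; do python3 -m jog '{"dp":[[0,0,0.3],[0,0,0.3]],"twist":[0,0],"claw":[1,1]}'>/dev/null; python3 rd.py; python3 -m jog '{"dp":[[0,0,0]],"twist":[0],"claw":[1]}'>/dev/null; python3 rd.py; done
```

```text
F [-1.2  0.1 -0.1] M [ 0.04 -0.03 -0.03] gap -123.1 -0.8 u 7.83 t 29.58 open 0.149
F [-0.8 -0.4 -0.3] M [ 0.04 -0.06  0.04] gap -123.2 -0.8 u 7.86 t 29.67 open 0.146
F [-2.2 -0.1  2.4] M [0.04 0.05 0.01] gap -123.1 -0.8 u 7.64 t 29.83 open 0.145
F [-1.6  0.1  3.2] M [ 0.05 -0.03  0.01] gap -123.2 -0.8 u 7.61 t 29.92 open 0.148
```

```bash
for i in 1 2; do python3 -m jog '{"dp":[[-1,0,0],[-2,0,0.1],[-3,0,0.1],[-3,0,0.1]],"twist":[0,0,0,0],"claw":[1,1,1,1]}'>/dev/null; python3 rd.py
python3 -m jog '{"dp":[[0,0,0]],"twist":[0],"claw":[1]}'>/dev/null; python3 rd.py; done
```

```text
F [ 1.3 -0.3  0.3] M [-0.   -0.49 -0.05] gap -126.1 -0.9 u 7.45 t 30.25 open 0.145
F [ 0.7 -0.7  0.5] M [-0.01 -0.53 -0.  ] gap -126.1 -0.9 u 7.47 t 30.33 open 0.148
F [ 0.3 -0.7  0.7] M [-0.   -0.6   0.01] gap -129.3 -0.9 u 7.33 t 30.67 open 0.145
F [0.4 0.4 0.9] M [ 0.   -0.51 -0.01] gap -129.3 -0.8 u 7.34 t 30.75 open 0.143
```

```bash
for i in 1 2 3; do python3 -m jog '{"dp":[[-1,0,0.1],[-2,0,0.2],[-3,0,0.3],[-3,0,0.3]],"twist":[0,0,0,0],"claw":[1,1,1,1]}'>/dev/null; python3 rd.py
python3 -m jog '{"dp":[[0,0,0]],"twist":[0],"claw":[1]}'>/dev/null; python3 rd.py; done
```

```text
F [2.  0.1 2. ] M [ 0.   -0.78 -0.05] gap -132.2 -0.9 u 7.11 t 31.08 open 0.143
F [1.9 0.3 2.2] M [ 0.05 -0.79  0.04] gap -132.1 -0.9 u 7.1 t 31.17 open 0.145
F [1.  0.2 3.1] M [ 0.05 -0.89  0.03] gap -135.2 -0.9 u 6.79 t 31.5 open 0.148
F [ 1.3 -1.   2.9] M [-0.02 -1.02 -0.01] gap -135.1 -0.9 u 6.8 t 31.58 open 0.144
F [2.1 0.1 3.2] M [-0.08 -1.07 -0.04] gap -138.4 -0.8 u 6.39 t 31.92 open 0.143
F [1.7 0.4 5. ] M [-0.02 -1.06 -0.05] gap -138.3 -0.9 u 6.42 t 32.0 open 0.149
```

```bash
for i in 1 2; do python3 -m jog '{"dp":[[-1,0,-0.1],[-2,0,-0.1],[-3,0,-0.1],[-3,0,-0.1]],"twist":[0,0,0,0],"claw":[1,1,1,1]}'>/dev/null; python3 rd.py
python3 -m jog '{"dp":[[0,0,0]],"twist":[0],"claw":[1]}'>/dev/null; python3 rd.py; done
```

```text
F [0.7 0.9 1.4] M [-0.03 -0.64 -0.01] gap -141.6 -0.8 u 6.4 t 32.33 open 0.147
F [0.8 0.6 1.3] M [-0.02 -0.54  0.  ] gap -141.6 -0.8 u 6.4 t 32.42 open 0.144
F [-0.7  0.4 -0.5] M [ 0.06 -0.21  0.02] gap -144.7 -0.7 u 6.44 t 32.75 open 0.148
F [ 1.2 -1.1 -1.6] M [-0.   -0.14 -0.05] gap -144.6 -0.8 u 6.46 t 32.83 open 0.145
```

```bash
python3 -m jog '{"dp":[[0,0,0.3],[0,0,0.3]],"twist":[0,0],"claw":[1,1]}'>/dev/null; python3 rd.py; python3 -m jog '{"dp":[[0,0,0.2],[0,0,0.2]],"twist":[0,0],"claw":[1,1]}'>/dev/null; python3 rd.py;  python3 -m jog '{"dp":[[0,0,0]],"twist":[0],"claw":[1]}'>/dev/null; python3 rd.py
```

```text
F [-0.5  0.2  0.7] M [ 0.   -0.06  0.04] gap -144.5 -0.8 u 6.21 t 33.0 open 0.145
F [-1.2  0.7  1.4] M [ 0.09  0.01 -0.04] gap -144.4 -0.8 u 6.1 t 33.17 open 0.143
F [-2.  -0.3  0.8] M [ 0.09 -0.01  0.05] gap -144.3 -0.8 u 6.11 t 33.25 open 0.146
```

```bash
for i in 1 2; do python3 -m jog '{"dp":[[-1,0,0.1],[-2,0,0.1],[-3,0,0.1],[-3,0,0.1]],"twist":[0,0,0,0],"claw":[1,1,1,1]}'>/dev/null; python3 rd.py
python3 -m jog '{"dp":[[0,0,0]],"twist":[0],"claw":[1]}'>/dev/null; python3 rd.py; done
```

```text
F [ 0.5 -0.7 -0.3] M [ 0.05 -0.22  0.01] gap -147.3 -0.9 u 5.98 t 33.58 open 0.148
F [ 0.2 -0.3  0.4] M [ 0.02 -0.14  0.03] gap -147.3 -0.9 u 5.99 t 33.67 open 0.147
F [-0.3  0.3 -0.4] M [ 0.02 -0.12 -0.  ] gap -150.5 -0.8 u 5.86 t 34.0 open 0.146
F [ 1.2  0.  -2. ] M [ 0.01 -0.07 -0.03] gap -150.4 -0.8 u 5.86 t 34.08 open 0.145
```

```bash
for i in 1 2 3; do python3 -m jog '{"dp":[[0,0,0.2],[0,0,0.2]],"twist":[0,0],"claw":[1,1]}'>/dev/null; python3 rd.py; done;  python3 -m jog '{"dp":[[0,0,0]],"twist":[0],"claw":[1]}'>/dev/null; python3 rd.py
```

```text
F [-0.7 -0.7  0.2] M [-0.03  0.01 -0.02] gap -150.3 -0.8 u 5.7 t 34.25 open 0.149
F [-1.4  0.2  2. ] M [-0.04  0.01  0.02] gap -150.3 -0.9 u 5.55 t 34.42 open 0.147
F [-2.7  0.2  3.4] M [0.01 0.04 0.08] gap -150.3 -0.9 u 5.42 t 34.58 open 0.147
F [-2.2  0.2  4.5] M [0.03 0.04 0.04] gap -150.2 -0.9 u 5.41 t 34.67 open 0.145
```

```bash
for i in 1 2; do python3 -m jog '{"dp":[[-1,0,0],[-2,0,0],[-3,0,0],[-4,0,0],[-4,0,0]],"twist":[0,0,0,0,0],"claw":[1,1,1,1,1]}'>/dev/null; python3 rd.py
python3 -m jog '{"dp":[[0,0,0]],"twist":[0],"claw":[1]}'>/dev/null; python3 rd.py; done
```

```text
F [1.4 0.7 1.3] M [ 0.   -0.68 -0.  ] gap -154.0 -1.0 u 5.4 t 35.08 open 0.147
F [ 0.9 -0.3  1.4] M [-0.02 -0.75 -0.07] gap -154.0 -1.0 u 5.4 t 35.17 open 0.146
F [ 1.1 -0.7  1.9] M [-0.01 -0.8  -0.  ] gap -158.3 -0.9 u 5.38 t 35.58 open 0.144
F [1.6 0.  3.6] M [-0.07 -0.87  0.03] gap -158.2 -0.9 u 5.38 t 35.67 open 0.148
```

```bash
for i in 1 2 3; do python3 -m jog '{"dp":[[-1,0,0],[-2,0,0],[-3,0,0],[-4,0,0],[-5,0,0],[-6,0,0],[-7,0,0],[-7,0,0]],"twist":[0,0,0,0,0,0,0,0],"claw":[1,1,1,1,1,1,1,1]}'>/dev/null; python3 rd.py
python3 -m jog '{"dp":[[0,0,0]],"twist":[0],"claw":[1]}'>/dev/null; python3 rd.py; done
```

```text
F [2.2 0.4 3.5] M [ 0.01 -1.03 -0.05] gap -165.3 -0.9 u 5.36 t 36.33 open 0.144
F [ 1.  -0.6  4.1] M [-0.07 -0.99  0.01] gap -165.3 -0.9 u 5.35 t 36.42 open 0.147
F [ 2.3 -0.2  2.2] M [-0.03 -1.03 -0.07] gap -172.4 -0.9 u 5.31 t 37.08 open 0.148
F [ 1.4 -0.6  4.1] M [-0.04 -0.98  0.05] gap -172.4 -0.9 u 5.28 t 37.17 open 0.145
F [1.3 0.5 3.6] M [-0.01 -0.97  0.03] gap -179.4 -0.9 u 5.34 t 37.83 open 0.148
F [ 1.4 -0.5  3.7] M [-0.02 -0.84  0.02] gap -179.4 -0.9 u 5.32 t 37.92 open 0.146
```

The readings are consistent: steady press of about 5 N and drag of about 1.5 N at constant u on a flat surface, with the cap centre estimated at about −59 mm. I'll ease off the rim, lift straight up, and watch that contact vanishes.

```bash
python3 -m jog '{"dp":[[0.5,0,-0.2],[1.5,0,-0.5],[2.5,0,-0.8],[3,0,-1.5],[3,0,-4],[3,0,-10],[3,0,-20],[3,0,-35]],"twist":[0,0,0,0,0,0,0,0],"claw":[1,1,1,1,1,1,1,1]}'>/dev/null; python3 rd.py
for i in 1 2; do python3 -m jog '{"dp":[[0,0,0]],"twist":[0],"claw":[1]}'>/dev/null; python3 rd.py;done; python3 -c "
from h import *
go(432.3,-225.5,80,3.64)"
```

```text
F [ 0.7  0.1 -2.4] M [ 0.01  0.04 -0.05] gap -176.7 -0.7 u 40.3 t 38.58 open 0.151
F [ 0.5 -0.3 -1.2] M [0.06 0.   0.04] gap -175.4 -1.1 u 42.28 t 38.67 open 0.146
F [ 0.2 -0.4 -1.3] M [0.01 0.06 0.  ] gap -175.9 -1.0 u 40.83 t 38.75 open 0.15
dp [-56.8 207.1  -0.6] twist 6.4 | pos [452.1 -11.6  79.4] yaw 10.04
```

Contact is gone. With no camera left, one gentle touch-down at the same spot will confirm the cap is there: dish contact is expected at u≈5.8, bare desk at about 0.

```bash
python3 -m jog '{"dp":[[0,0,12],[0,0,24],[0,0,30],[0,0,34],[0,0,34],[0,0,34]],"twist":[0,0,0,0,0,0],"claw":[1,1,1,1,1,1]}'>/dev/null; python3 rd.py
for i in 1 2 3; do python3 -m jog '{"dp":[[0,0,0.3],[0,0,0.3]],"twist":[0,0],"claw":[1,1]}'>/dev/null; python3 rd.py;done
```

```text
F [-0.6  0.  -2.3] M [0.03 0.04 0.03] gap -176.2 -0.9 u 6.18 t 39.25 open 0.146
F [-0.4 -0.9 -2.1] M [ 0.04 -0.03 -0.03] gap -176.0 -1.0 u 6.3 t 39.42 open 0.144
F [-0.7 -0.  -2.1] M [-0.04  0.03  0.02] gap -176.1 -0.9 u 5.91 t 39.58 open 0.144
F [ 0.2  0.2 -1.4] M [-0.03  0.05 -0.01] gap -176.2 -0.9 u 5.46 t 39.75 open 0.149
```

```bash
for i in 1 2 3; do python3 -m jog '{"dp":[[0,0,0.3],[0,0,0.3]],"twist":[0,0],"claw":[1,1]}'>/dev/null; python3 rd.py;done
```

```text
F [-0.9 -0.7 -1.6] M [ 0.02 -0.08 -0.  ] gap -176.1 -0.9 u 5.11 t 39.92 open 0.142
F [-1.   0.4  0.7] M [-0.   -0.09  0.01] gap -176.1 -0.9 u 4.88 t 40.08 open 0.15
F [-1.6  0.7  3.8] M [ 0.07 -0.19 -0.01] gap -176.1 -0.9 u 4.65 t 40.25 open 0.146
```

Contact at u≈5.0 confirms the cap is under the toe, and shows about 1° of pivot in the grip. Lift and carry the rod home.

```bash
python3 -m jog '{"dp":[[0,0,-1],[0,0,-4],[0,0,-12],[0,0,-30],[0,0,-40],[0,0,-40]],"twist":[0,0,0,0,0,0],"claw":[1,1,1,1,1,1]}'>/dev/null; python3 rd.py
python3 -m jog '{"dp":[[-10,35,0],[-20,70,0],[-30,105,0],[-40,140,0],[-50,175,0],[-57,207,0],[-57,207,0],[-57,207,0]],"twist":[0,0,2,4,6.4,6.4,6.4,6.4],"claw":[1,1,1,1,1,1,1,1]}'>/dev/null;python3 rd.py; python3 -c "
from h import *
go(432.3,-225.5,42,3.64)"
```

```text
F [-0.7  0.9 -1. ] M [-0.    0.    0.03] gap -175.4 -1.1 u 46.52 t 40.75 open 0.15
F [-0.3  0.3 -2. ] M [ 0.05  0.01 -0.01] gap -233.6 -209.2 u 44.09 t 41.42 open 0.146
dp [ 1.  -1.1 40.7] twist -0.17 | pos [ 431.3 -226.7   82.7] yaw 3.47
```

```bash
python3 -m jog '{"dp":[[1,-1,20],[1,-1,34],[1,-1,41],[1,-1,41],[1,-1,41]],"twist":[0,0,0,0,0],"claw":[1,1,1,1,1]}'>/dev/null; python3 rd.py
for i in 1 2 3 4; do python3 -m jog '{"dp":[[0,0,0.5],[0,0,0.5]],"twist":[0,0],"claw":[1,1]}'>/dev/null; python3 rd.py;done
```

```text
F [ 0.9 -0.7 -1.6] M [0.   0.05 0.05] gap -231.7 -206.4 u 3.52 t 41.83 open 0.146
F [ 0.3 -0.5 -2. ] M [0.05 0.01 0.03] gap -231.5 -207.1 u 3.64 t 42.0 open 0.145
F [-0.3  0.4 -1.3] M [-0.03 -0.02  0.02] gap -231.6 -207.1 u 2.89 t 42.17 open 0.148
F [ 0.2 -0.1 -2.1] M [ 0.04  0.05 -0.01] gap -231.8 -207.2 u 2.11 t 42.33 open 0.146
F [-0.  -0.6 -1.7] M [0.02 0.01 0.06] gap -231.8 -207.1 u 1.5 t 42.5 open 0.145
```

```bash
for i in 1 2 3; do python3 -m jog '{"dp":[[0,0,0.5],[0,0,0.5]],"twist":[0,0],"claw":[1,1]}'>/dev/null; python3 rd.py;done
```

```text
F [ 0.4  0.3 -1.7] M [-0.02 -0.03  0.06] gap -231.8 -207.1 u 0.96 t 42.67 open 0.145
F [ 0.  -0.8 -1.1] M [-0.02  0.02  0.02] gap -231.8 -207.1 u 0.44 t 42.83 open 0.144
F [-1.5 -0.2  3.5] M [0.22 0.33 0.03] gap -231.7 -207.1 u 0.34 t 43.0 open 0.146
```

The foot touches at u≈0.4, its rear edge first, as expected for a 1° pivot. Releasing and retreating straight up.

```bash
python3 -m jog '{"dp":[[0,0,0],[0,0,0],[0,0,0],[0,0,0],[0,0,0],[0,0,0],[0,0,0],[0,0,0]],"twist":[0,0,0,0,0,0,0,0],"claw":[0.4,0.2,0,-0.3,-0.6,-1,-1,-1]}'>/dev/null; python3 rd.py
python3 -m jog '{"dp":[[0,0,0],[0,0,0],[0,0,0],[0,0,-5],[0,0,-15],[0,0,-40],[0,0,-80],[0,0,-120]],"twist":[0,0,0,0,0,0,0,0],"claw":[-1,-1,-1,-1,-1,-1,-1,-1]}'>/dev/null; python3 rd.py
python3 -m jog '{"dp":[[0,0,-40],[0,0,-40],[0,0,-40],[0,0,-40],[0,0,-40],[0,0,-40]],"twist":[0,0,0,0,0,0],"claw":[-1,-1,-1,-1,-1,-1]}'>/dev/null; python3 rd.py
```

```text
F [-0.5  0.3 -0.4] M [0.04 0.01 0.05] gap -231.8 -207.1 u 0.03 t 43.67 open 0.652
F [ 1.  -0.4  0.4] M [ 0.02 -0.05  0.02] gap -232.3 -206.6 u 121.78 t 44.33 open 1.002
F [ 0.2 -0.1  0.9] M [ 0.01  0.01 -0.02] gap -232.1 -206.7 u 159.04 t 44.83 open 0.999
```

```bash
python3 -c "
from cell import job_done
print(job_done())"
```

```text
the job is handed in; nothing more can be done
None
```

I drew the cap out over the cable cover and stood the rod back on the desk, released, about where it started. I handed in at about 45 s of the 72 s. No camera confirmed the final state, because I ran out of pictures partway through.

**What I did**
- I took the orange-handled rod nearest the base (485 mm, against 603 mm for the other one), gripping low on the handle.
- I reached in under the shelf and set the toe in the dish. I dragged at 2 to 6 N press and up to 4 N drag, so at most about 7 N on the cap in the readings.
- The cover turned out to be about 4 mm high.
- The rod went back at its starting pose to within about 1 mm, by the gripper's position.

**What my last checks showed**
- **Cap:** the last camera fix had it following the toe on the cover, with its centre about 9 mm inside the mouth. After that, forces stayed consistent with the toe in the dish all the way out. A light touch-down at the end met the dish at the expected height, so the cap's centre should be about 59 mm in front of the mouth. That it lies flat is inferred, not seen.
- **Rod:** the foot touched down about 0.4 mm early, because the rod had pivoted about 1° in the grip. The wrist force returned to zero after release. I did not see it standing upright.

**What went wrong or disagreed**
- **Camera calls:** I used up all 200 during the drag, because my force averaging took a picture with every sample.
- **Scene camera:** its single-view positions were about 5 mm off the wrist camera's, so I used the wrist camera's.
- **Press:** it dropped to about zero three times, once on top of the cover and twice on the way down. I lowered the toe back into contact each time.

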